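# Set the bottle stop on the capping fixture

## Robot

A 6-joint arm with a two-finger parallel gripper is mounted at the origin on the work surface. World frame = base frame: x ahead of the robot, y to its left, z up, the work surface at z = 0. Lengths are in m, angles in rad, forces in N, time in s.
With the tool pointing down it reaches from about 0.4 to 0.825 m from the base axis. Payload 7 kg.
Tool frame: the origin (TCP) lies between the finger pads; the fingertips stand arm.nose_length ahead of it and the grasp point (between the pads) is the TCP (arm.nose_length is the distance from the TCP to the fingertips, in m); x points along the fingers, z is the direction in which the jaws open and shut, and the axes are right-handed (so a half turn about x gives the same grasp; the last joint's range is limited). The gripper opens to 88 mm and grips with 3 to 60 N. Pads are 19 mm wide; open, the fingers measure 130 mm over their backs; the gripper's body (78 mm by 193 mm) begins 47 mm behind the grasp point.
Start: joints at [1.462, 0.359, 0.012, 0, -1.224, -0.288], TCP at [0.261, 0.623, 0.246] pointing down, gripper open.
Joint ranges: [-3.07, 3.07], [-1.43, 2.12], [-1.02, 1.25], [-3.03, 1.67], [-3.05, -0], [-3.03, 3.03]. Speed limits (rad/s): [2.39, 2.39, 3.01, 3.14, 3.14, 3.14].

## Interface

Orientations are given as [roll, pitch, yaw] about the fixed x, y, z axes, in that order (R = Rz(yaw) Ry(pitch) Rx(roll)).
In Python, from station import arm, viewer, spotter gives the robot as it stands.
- The arm moves only by the shell command python3 -m handwheel 'ROWS' [FORCE]. ROWS is a JSON object of lists of equal length, an entry for each row: "gripper": the gripper command: -1 is shut, 1 is fully open, values between are in proportion; "travel": the shift along the world's x, y, z each as a share of 500 mm, from -1 to 1, a list of three; "spin": the turn about the world's z as a share of 45 degrees, from -1 to 1. A call has 1 to 20 rows; each row is the pose to reach, as a shift and turn from the pose commanded when the call began; what a row does not reach only later rows make up. A row lasts 1/10 s, in which the tool goes at most 50 mm and 8.59 degrees, less where a joint would pass 70% of its speed; a pose out of reach is approached as far as the arm can. A call with a number of a shift or a turn outside -1 to 1 is refused whole. A call with a gripper value outside its range is refused whole. The fingers move at their own pace and stop on an object; FORCE is the grip in N (left out, the last holds). Time passes only in rows, so rows that repeat a pose let the fingers close. It gives the time, the measured TCP pose, the force and the opening at its end, in the units of the state.
- arm.get_state(): the state, without advancing time (a new reading comes with each control period).
- viewer.grab_frame(name): name is "scene" or "side" or "wrist"; returns a dict with "pixels" (420x560x3 uint8, blue, green, red), "fx", "fy", "cx", "cy" (pixels), "eye" and "attitude" of the camera in the world. Camera axes: x right, y down, z forward; pixel columns grow to the right and rows downward; lengths in m; the calibration is good to about 2 mm. A picture is of the moment at which its call begins. There is no depth.
- arm.job_done(): hands the job in, once; it reports no verdict.
Trained networks look in the newest picture that a camera, given by its name, has taken for a name from the list of things; names that differ only in an ending like _2 or _b are one class to them, and where a whole thing is asked for, a point or a joint stands for the part that bears it (a point fixed in the world has none). Each returns a list of dicts, best first, with "conf" (0 to 1); they miss things now and then, are a little off and sometimes report something else, mostly with a low value. They report only what shows in the picture. A call takes as long as a camera call.
- spotter.spot_in(camera, label): "rect" ([left, top, right, bottom] in pixels, round what is visible of it).
- spotter.tip_of(camera, label): "at" ([column, row] in pixels: a listed point, or the origin of a listed thing).
The state is a dict: "t": time; "q": joint angles; "qd": joint speeds; "joint_efforts": joint torques, N m; "eef_pos": TCP position; "ee_rot": TCP orientation; "force": force on the tool from outside, world axes, zero at the start; "moment": the same for the moment, N m; "width": finger opening in m.
Only numpy, scipy, OpenCV 4.12 (cv2) and the standard library are available. Lean on these libraries where they do the work, as an engineer would, in place of code of your own. Each camera call takes 0.05 s, during which the arm holds its last target.

## Task

The stop on the capping fixture must be set to the bottle standing on the white pad. Loosen the set screw of the sliding collar by its T-handle, only then slide the collar along its rail until the stop pad just touches the bottle without shoving the bottle along or tipping it, tighten the screw fully again and let go. Leave the two spare bottles alone.

Things in the scene. Friction and masses are not known exactly. Their poses are not given: they have to be found in the camera images.
- stand: Fixture, fixed to the table: copper-coloured plate 300 x 360 x 12 mm; a round steel rail (20 mm thick, axis 50 mm above the table) with a flat steel guide beside it, on two end blocks 72 mm high near the robot-side edge; a white pad (top 15 mm high) behind it. Origin: centre of the plate's underside. y: along the rail; x: from rail to pad side; z up. Rail at x = -60 mm; block inner faces y = +-144.
- collar (a joint): Position (m) of the aluminium collar (36 mm wide along the rail, with a square clamp housing on top) on the rail; grows along the stand's +y, towards the bottle; ends at 0 and 0.21, starts at 0. Clamped (over 30 N) while the screw is tight; slides with 1 to 3 N once loose.
- screw (a joint): Angle (rad) of the set screw upright on top of the collar. 0: fully tight (end stop, start). Grows anticlockwise seen from above as it loosens; end stop at 1.5. The collar is free from about 0.5; 0.8 or more is clearly loosened, below 0.2 is tight. Turning takes 0.1 to 0.4 Nm; the screw stays where it is left.
- handle (a point): Centre of the black T-handle on the set screw, on the screw's axis above the rail, 126 mm above the table: a bar 70 long, 13 thick, 22 mm tall on a 14 mm stem; the collar's top is 44 mm below this point. x: along the bar; z up. Moves with the collar. Pinch the bar across its thickness from above to turn it and to draw the collar along.
- stop_face (a point): Centre of the flat face of the black stop pad (56 mm wide across the rail, 36 mm tall) on the arm that the collar carries, 110 mm from the rail's axis. y: along the rail, square out of the face towards the bottle; z: up. The face is upright.
- bottle_mid (a point): Middle (64 mm above its foot) of the dark green bottle with black cap standing loose on the white pad, ahead of the stop pad: round, 60 mm diameter up to 95 mm high, 128 mm tall, about 0.3 kg. The stop pad touches it when this point is 30 mm from the stop face along the face's y.
- spare_a_mid (a point): Middle of an identical spare bottle standing on the table to the robot's left, away from the fixture. To be left alone.
- spare_b_mid (a point): Middle of the other identical spare bottle, beside the first one. To be left alone.

How it is judged:
By the outcome, as a careful person would: the job done as asked, in the order asked, and still so for the second after the job is handed in, with the robot touching nothing.
It also fails if it takes over 45 s, if anything falls off the work surface, if the arm or the gripper's body presses on something with over 40 N, if the wrist force passes 120 N, or if a joint passes its speed limit or range.

## Working session

There is one attempt and no reset: what is moved stays moved. The work goes in short steps, Python scripts to look and compute and a shell command to move; the robot and the scene stay as the last step left them, time stands still between calls to the robot, and variables do not carry over. Pictures are saved under pics/ and viewed, and the job is handed in when it is done.

```bash
ls; mkdir -p pics; cat > h.py <<'E'
import numpy as np, cv2
from station import arm, viewer, spotter
from scipy.spatial.transform import Rotation as R
def rot(a):
    a=np.array(a,float)
    if a.shape==(3,3): return a
    if a.size==3: return R.from_euler('xyz',a).as_matrix()
    return R.from_quat(a).as_matrix()
def ray(f,px):
    d=np.array([(px[0]-f['cx'])/f['fx'],(px[1]-f['cy'])/f['fy'],1.])
    d=rot(f['attitude'])@d
    return np.array(f['eye'],float),d/np.linalg.norm(d)
def tri(rs):
    A=np.zeros((3,3));b=np.zeros(3)
    for e,d in rs:
        P=np.eye(3)-np.outer(d,d);A+=P;b+=P@e
    p=np.linalg.solve(A,b)
    return p,[float(np.linalg.norm((np.eye(3)-np.outer(d,d))@(p-e))) for e,d in rs]
def proj(f,p):
    c=rot(f['attitude']).T@(np.array(p)-np.array(f['eye']))
    return [f['cx']+f['fx']*c[0]/c[2],f['cy']+f['fy']*c[1]/c[2]]
def atz(r,z):
    e,d=r; return e+d*(z-e[2])/d[2]
E
python3 - <<'E'
from h import *
np.set_printoptions(precision=4,suppress=True)
s=arm.get_state();print(s['t'],s['eef_pos'],s['ee_rot'],s['width'],s['force'],arm.nose_length)
for c in ['scene','side','wrist']:
    f=viewer.grab_frame(c);cv2.imwrite(f'pics/{c}0.png',f['pixels'])
    print(c,f['fx'],f['eye'],f['attitude'])
    for l in ['stand','handle','stop_face','bottle_mid','spare_a_mid']:
        print(l,[(np.round(x['at'],1),round(x['conf'],2)) for x in spotter.tip_of(c,l)][:4])
E
```

```text
pics
0.0 [0.2607 0.6221 0.2446] [ 0.0968  1.5691 -1.871 ] 0.08760099016586018 [-0.2741  0.6022 -0.0968] 0.019
scene 468.6282825239506 [1.1839 0.4847 0.7732] [-2.3594  0.004   2.0649]
stand []
handle [(array([163.6, 129. ]), 0.83)]
stop_face [(array([146.3, 183.7]), 0.93)]
bottle_mid [(array([196.1, 184.1]), 0.82)]
spare_a_mid [(array([397.1, 211.8]), 0.58)]
side 483.02617699476053 [ 0.213  -0.4803  0.8246] [-2.3448  0.0186 -0.5638]
stand [(array([326. , 310.9]), 0.7)]
handle [(array([346. , 331.2]), 0.58)]
stop_face [(array([379. , 319.4]), 0.77)]
bottle_mid [(array([338.3, 264.9]), 0.67)]
spare_a_mid [(array([191. , 187.9]), 0.89)]
wrist 355.0113901372377 [0.3386 0.5883 0.3851] [ 2.8257  0.0003 -1.9668]
stand []
handle []
stop_face []
bottle_mid []
spare_a_mid []
```

View pics/scene0.png

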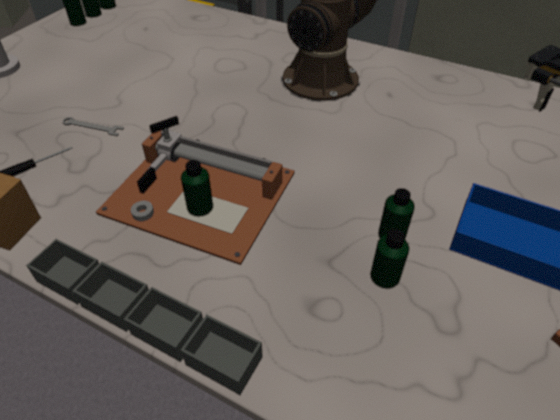

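View pics/side0.png

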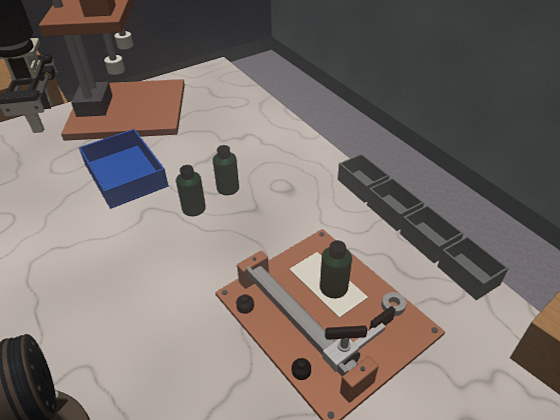

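```bash
python3 - <<'E'
from h import *
np.set_printoptions(precision=4,suppress=True)
a=viewer.grab_frame('scene');b=viewer.grab_frame('side')
for n,p,q in [('handle',(163.6,129),(346,331.2)),('stop',(146.3,183.7),(379,319.4)),('bottle',(196.1,184.1),(338.3,264.9)),('spare',(397.1,211.8),(191,187.9))]:
    print(n,*tri([ray(a,p),ray(b,q)]))
E
```

```text
handle [ 0.5421 -0.1538  0.1174] [1.9214389362089448e-05, 1.921438936208227e-05]
stop [ 0.6477 -0.134   0.0418] [0.002307195318388105, 0.002307195318388097]
bottle [ 0.6357 -0.0072  0.0859] [0.004229898396639157, 0.004229898396639122]
spare [0.4979 0.3916 0.0696] [0.004105525828023339, 0.004105525828023139]
```

The scene view shows the handle near (164,125), the stop pad at (147,180) and the bottle at (197,190). The side view shows the handle at (346,332), the pad at (382,317) and the bottle at (336,270). The triangulated positions are plausible, so I'll bring the wrist camera over the fixture.

```bash
python3 - <<'E'
from h import *
np.set_printoptions(precision=4,suppress=True)
s=arm.get_state();print(rot(s['ee_rot']))
a=viewer.grab_frame('scene');b=viewer.grab_frame('side')
for f,p,q in [(a,(152,129),(178,120)),(b,(328,334),(366,331))]:
    d=atz(ray(f,q),.126)-atz(ray(f,p),.126);print(d,np.degrees(np.arctan2(d[1],d[0])))
E
python3 -m handwheel '{"gripper":[1,1,1,1,1,1,1,1,1,1],"travel":[[0.06,-0.1,0.02],[0.12,-0.2,0.04],[0.17,-0.3,0.06],[0.21,-0.4,0.08],[0.25,-0.5,0.1],[0.29,-0.6,0.12],[0.33,-0.7,0.12],[0.37,-0.8,0.12],[0.4,-0.9,0.12],[0.44,-1,0.12]],"spin":[0,0,0,0,0,0,0,0,0,0]}'
```

```text
[[ 0.      0.9223 -0.3865]
 [ 0.     -0.3865 -0.9223]
 [-1.      0.     -0.    ]]
[-0.0556  0.0315  0.    ] 150.43676306486972
[ 0.0565 -0.0298  0.    ] -27.80091734349633
t: 2.1
eef_pos: [0.4627, 0.1697, 0.3058]
ee_rot: [2.668, 1.569, 0.701]
force: [1.2, 0.2, 0.9]
width: 0.0877
```

```bash

python3 -m handwheel '{"gripper":[1,1,1,1,1,1,1],"travel":[[0.02,-0.1,0],[0.04,-0.2,0],[0.06,-0.3,0],[0.08,-0.4,0],[0.08,-0.46,0],[0.08,-0.46,0],[0.08,-0.46,0]],"spin":[0,0,0,0,0,0,0]}'
python3 - <<'E'
from h import *
np.set_printoptions(precision=4,suppress=True)
s=arm.get_state();print(s['eef_pos'],s['ee_rot'],s['q'])
c='wrist'
f=viewer.grab_frame(c);cv2.imwrite(f'pics/{c}1.png',f['pixels']);print(f['eye'],f['attitude'])
for l in ['stand','handle','stop_face','bottle_mid']:
        print(l,[(np.round(x['at'],1),round(x['conf'],2)) for x in spotter.tip_of(c,l)][:4])
E
```

```text
t: 2.8
eef_pos: [0.5024, -0.0592, 0.3052]
ee_rot: [3.026, 1.571, 1.056]
force: [1.2, -0.0, -0.3]
width: 0.0876
[ 0.5024 -0.0592  0.3052] [3.0258 1.5707 1.0559] [ 0.2715  0.0411 -0.2559 -0.0001 -1.2737  0.9002]
[ 0.58   -0.0937  0.4447] [ 2.8257  0.0004 -1.9692]
stand [(array([245.1, 111.1]), 0.93)]
handle [(array([372.9, 113.1]), 0.95)]
stop_face [(array([294.2,  16.8]), 0.79)]
bottle_mid [(array([372.8, 115.9]), 0.35)]
```

View pics/wrist1.png

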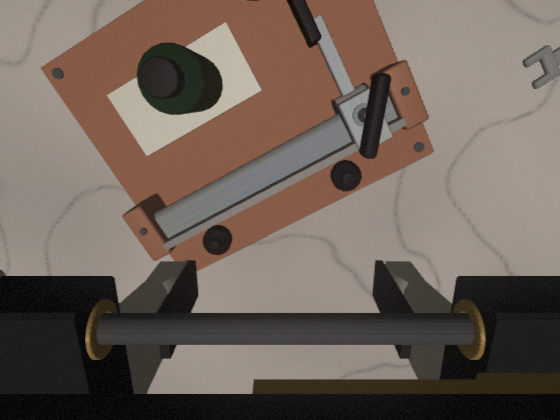

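The wrist view shows the bar from (381,77) to (371,157), the bottle at about (175,78), the rail running from (150,230) to (400,95), and the stop arm leading to the pad at (300,15).

```bash
python3 - <<'E'
from h import *
np.set_printoptions(precision=4,suppress=True)
w=viewer.grab_frame('wrist');a=viewer.grab_frame('scene');b=viewer.grab_frame('side')
h={}
for n,f in (('wrist',w),('scene',a),('side',b)):
    for l in ['handle','stop_face','bottle_mid']:
        r=[x for x in spotter.tip_of(n,l) if x['conf']>.45]
        if r: h.setdefault(l,[]).append(ray(f,r[0]['at'])); print(n,l,np.round(r[0]['at'],1),round(r[0]['conf'],2))
for l in h: print(l,*tri(h[l]))
def ang(p,q,z):
    d=atz(ray(w,q),z)-atz(ray(w,p),z);return np.degrees(np.arctan2(d[1],d[0])),np.linalg.norm(d)
print('bar',ang((381,77),(371,157),.137))
print('plate edge',ang((433,152),(205,262),.012),'far edge',ang((372,0),(433,152),.012),ang((43,68),(152,232),.012))
print('center bar',atz(ray(w,(376,117)),.137))
E
```

```text
wrist handle [377.  117.5] 0.64
wrist stop_face [299.7  17.9] 0.64
scene handle [164.8 123.4] 0.62
scene stop_face [147.7 186.8] 0.83
scene bottle_mid [195.9 187.6] 0.82
side stop_face [378.9 317.4] 0.94
side bottle_mid [336.7 268.5] 0.61
handle [ 0.5338 -0.1574  0.1263] [0.002036975265077785, 0.002036975265077666]
stop_face [ 0.6494 -0.1315  0.038 ] [0.004594499669387706, 0.0028368533095305504, 0.003956173890014879]
bottle_mid [ 0.6348 -0.0076  0.0752] [0.0022542103221292607, 0.0022542103221293206]
bar (np.float64(154.54788138031216), np.float64(0.064802133833353))
plate edge (np.float64(94.51275416458552), np.float64(0.3221799023750667)) far edge (np.float64(-174.55196948111458), np.float64(0.1835182587311366)) (np.float64(-175.78514055796413), np.float64(0.2221465496713774))
center bar [ 0.5374 -0.1561  0.137 ]
```

```bash

python3 -m handwheel '{"gripper":[1,1,1,1,1,1],"travel":[[0.02,-0.07,0],[0.05,-0.14,-0.03],[0.067,-0.196,-0.1],[0.067,-0.196,-0.18],[0.067,-0.196,-0.2],[0.067,-0.196,-0.2]],"spin":[-0.08,-0.08,-0.08,-0.08,-0.08,-0.08]}'
python3 - <<'E'
from h import *
np.set_printoptions(precision=4,suppress=True)
s=arm.get_state();print(s['eef_pos'],s['ee_rot'],rot(s['ee_rot'])[:,2])
c='wrist'
f=viewer.grab_frame(c);cv2.imwrite(f'pics/{c}2.png',f['pixels'])
for l in ['handle']:
        print(l,[(np.round(x['at'],1),round(x['conf'],2)) for x in spotter.tip_of(c,l)][:4])
print('tcp',proj(f,s['eef_pos']),'handle est',proj(f,[.536,-.157,.126]))
print(f['eye'],f['attitude'])
E
```

```text
t: 4.25
eef_pos: [0.5351, -0.1564, 0.204]
ee_rot: [-1.016, 1.567, -3.047]
force: [0.2, -0.2, 1.2]
width: 0.0875
[ 0.5351 -0.1564  0.204 ] [-1.0162  1.5672 -3.0467] [-0.4437 -0.8962  0.0019]
handle [(array([285.9, 229. ]), 0.86)]
tcp [np.float64(281.50450268481904), np.float64(297.9967436363935)] handle est [np.float64(282.5639178092529), np.float64(232.6790886905105)]
[ 0.6111 -0.1955  0.3433] [ 2.8227 -0.0016 -2.0298]
```

View pics/wrist2.png

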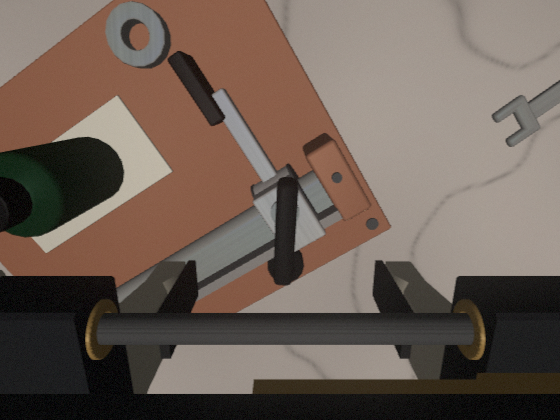

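The wrist view shows the bar almost vertical in the image at column 286, centred at about (286,229), and the jaws straddle it. My estimate projects to (283,233), which agrees.

```bash
python3 - <<'E'
from h import *
w=viewer.grab_frame('wrist')
print(atz(ray(w,(285.9,229)),.126))
for p,q in [((287,180),(284,265)),((277,184),(274,262)),((297,184),(296,262))]:
    d=atz(ray(w,q),.137)-atz(ray(w,p),.137);print(np.degrees(np.arctan2(d[1],d[0])),np.linalg.norm(d))
s=arm.get_state();z=rot(s['ee_rot'])[:,2];print(np.degrees(np.arctan2(z[1],z[0])),s['q'][5])
im=w['pixels'][150:310,200:370];im=cv2.convertScaleAbs(im,alpha=2.5,beta=10);cv2.imwrite('pics/z2.png',cv2.resize(im,None,fx=4,fy=3.7))
E
```

```text
[ 0.53865646 -0.15933332  0.126     ]
151.89143470612342 0.05644534642190751
151.22389966040052 0.05185664971006027
153.6547041397393 0.05180283228918406
-116.26280051980866 1.0442139255337004
```

View pics/z2.png

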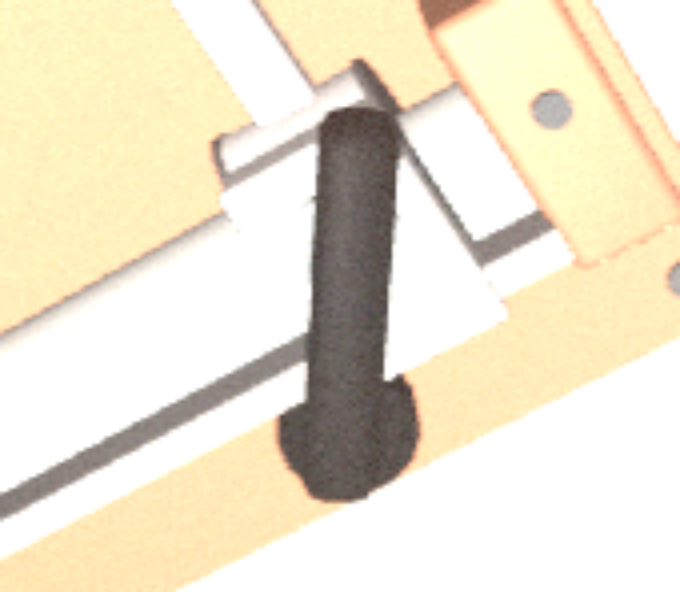

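```bash

python3 -m handwheel '{"gripper":[1,1,1,1,-1,-1,-1,-1,-1,-1],"travel":[[0.004,-0.003,-0.05],[0.004,-0.003,-0.12],[0.004,-0.003,-0.156],[0.004,-0.003,-0.156],[0.004,-0.003,-0.156],[0.004,-0.003,-0.156],[0.004,-0.003,-0.156],[0.004,-0.003,-0.156],[0.004,-0.003,-0.156],[0.004,-0.003,-0.156]],"spin":[-0.04,-0.04,-0.04,-0.04,-0.04,-0.04,-0.04,-0.04,-0.04,-0.04]}' 15
python3 - <<'E'
from h import *
s=arm.get_state();print(s)
for c in ['wrist','side']:
    f=viewer.grab_frame(c);cv2.imwrite(f'pics/{c}3.png',f['pixels'])
E
```

```text
t: 5.4
eef_pos: [0.538, -0.1579, 0.1274]
ee_rot: [1.972, 1.57, -0.09]
force: [-0.2, 0.9, -0.9]
width: 0.0451
{'t': 5.4, 'q': array([ 6.36469380e-02,  2.78929850e-01, -3.98878302e-01,  6.50046433e-05,
       -8.92660418e-01,  1.01599686e+00]), 'qd': array([ 7.83141481e-05,  3.69829496e-03, -2.14070836e-03,  6.72364923e-04,
        8.38892733e-04, -1.29093151e-03]), 'joint_efforts': array([ 1.67215284e-02, -4.72122288e+01,  2.44325155e+01,  5.75152248e+00,
        8.52342672e-02, -9.09237519e-05]), 'eef_pos': array([ 0.53801659, -0.15791793,  0.12739965]), 'ee_rot': array([ 1.97231673,  1.57046468, -0.08959135]), 'force': array([-0.18402295,  0.86383679, -0.88143021]), 'moment': array([-0.01521065,  0.01082674, -0.00803903]), 'width': 0.04505839395163385}
```

View pics/wrist3.png

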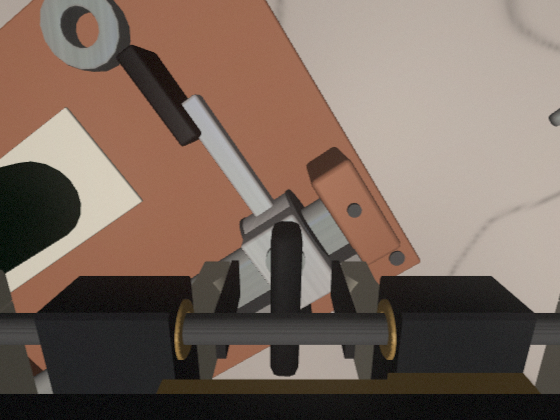

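View pics/side3.png

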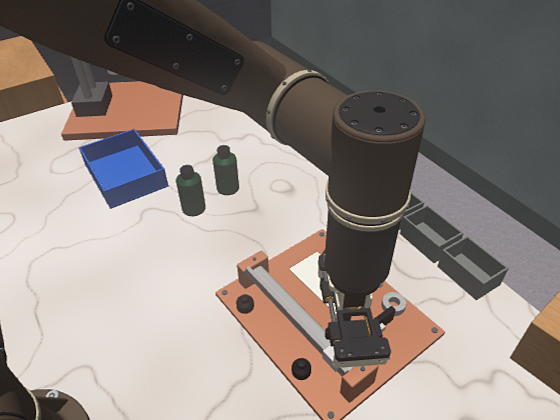

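The wrist view shows the bar upright in the image and centred between the half-shut fingers (column 286). I'll keep closing.

```bash

python3 -m handwheel '{"gripper":[-1,-1,-1,-1,-1,-1],"travel":[[0,0,0],[0,0,0],[0,0,0],[0,0,0],[0,0,0],[0,0,0]],"spin":[0,0,0,0,0,0]}' 15
python3 -c "
from h import *
s=arm.get_state();print(s['eef_pos'],s['force'],s['moment'],s['width'],s['qd'][:2])"
```

```text
t: 6.1
eef_pos: [0.538, -0.1578, 0.1271]
ee_rot: [-2.84, 1.571, 1.381]
force: [0.3, 1.6, -0.6]
width: 0.0132
[ 0.53802687 -0.15775896  0.1270842 ] [ 0.26426828  1.57182038 -0.61295956] [ 0.38446918 -0.18473629 -0.0739719 ] 0.01321960026836998 [ 0.00063723 -0.00055072]
```

```bash

python3 -m handwheel '{"gripper":[-1,-1,-1,-1,-1,-1],"travel":[[0,0,0],[0,0,0],[0,0,0],[0,0,0],[0,0,0],[0,0,0]],"spin":[0,0.05,0.12,0.2,0.28,0.3]}' 45
python3 -c "
from h import *
s=arm.get_state();print(s['eef_pos'],s['force'],s['moment'],s['width'],rot(s['ee_rot'])[:,2])"
```

```text
t: 6.7
eef_pos: [0.538, -0.1569, 0.1271]
ee_rot: [-2.946, 1.57, 1.513]
force: [-1.0, 6.6, 1.1]
width: 0.0127
[ 0.53796253 -0.15692867  0.12707222] [-1.00202346  6.57831976  1.06041876] [ 2.22002465  0.06280781 -0.17887727] 0.012706341752581021 [-0.25049423 -0.96811743 -0.00112913]
```

```bash

python3 -m handwheel '{"gripper":[-1,-1,-1,-1,-1,-1,-1,-1,-1,-1],"travel":[[0,0,0],[0,0,0],[0,0,0],[0,0,0],[0,0,0],[0,0,0],[0,0,0],[0,0,0],[0,0,0],[0,0,0]],"spin":[0.1,0.22,0.34,0.46,0.58,0.7,0.82,0.94,1,1]}'
python3 - <<'E'
from h import *
s=arm.get_state();print(s['eef_pos'],s['force'],s['moment'],s['width'],rot(s['ee_rot'])[:,2],s['q'])
for c in ['wrist']:
    f=viewer.grab_frame(c);cv2.imwrite(f'pics/{c}4.png',f['pixels'])
    for l in ['stop_face','bottle_mid']:
        print(l,[(np.round(x['at'],1),round(x['conf'],2)) for x in spotter.tip_of(c,l)][:4])
E
```

```text
t: 7.7
eef_pos: [0.5378, -0.1569, 0.1271]
ee_rot: [2.801, 1.57, 1.762]
force: [-1.5, 7.6, 0.6]
width: 0.0131
[ 0.53776533 -0.15694846  0.12708284] [-1.50822516  7.59736609  0.64643303] [2.28717434 0.28321227 0.06143716] 0.01310480206562042 [ 0.50700278 -0.86194366 -0.00114156] [ 6.46605883e-02  2.78993313e-01 -3.98998867e-01 -1.54220066e-03
 -8.92957845e-01  2.03880706e+00]
stop_face [(array([343.4,  61.2]), 0.64)]
bottle_mid []
```

View pics/wrist4.png

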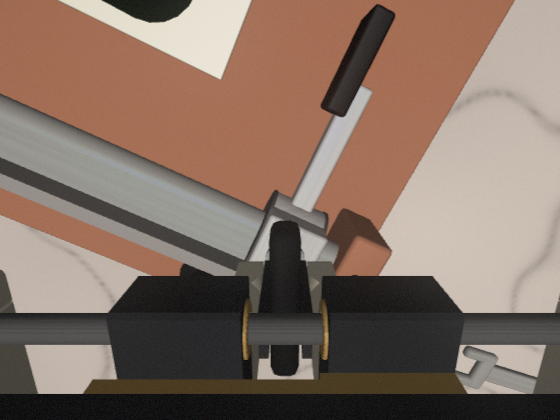

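The wrist view shows the bar still centred in the jaws and turned about 58° relative to the collar, so the screw is loosened. Next I need the rail direction and the gap to the bottle.

```bash
python3 - <<'E'
from h import *
w=viewer.grab_frame('wrist')
g=cv2.cvtColor(w['pixels'],cv2.COLOR_BGR2GRAY)
L=cv2.createLineSegmentDetector().detect(g)[0][:,0]
for l in L:
    if np.hypot(l[2]-l[0],l[3]-l[1])>70:
        p=[atz(ray(w,l[:2]),.05),atz(ray(w,l[2:]),.05)];d=p[1]-p[0]
        print(np.round(l),round(np.degrees(np.arctan2(d[1],d[0]))%180,2))
for c in ('scene','side'):
    f=viewer.grab_frame(c)
    cv2.imwrite(f'pics/{c}4.png',f['pixels'])
    for l in ['bottle_mid','stop_face']:
        print(c,l,[(np.round(x['at'],1),round(x['conf'],2)) for x in spotter.tip_of(c,l)][:2])
        print([(np.round(x['rect'],1),round(x['conf'],2)) for x in spotter.spot_in(c,l)][:2])
E
```

```text
[  1. 393.  82. 393.] 120.5
[468. 393. 558. 393.] 120.44
[323. 275. 432. 275.] 120.37
[ 81. 393. 467. 393.] 120.49
[  1. 312. 107. 312.] 120.5
[463. 312. 558. 312.] 120.45
[395.  15. 345. 115.] 5.35
[544. 344. 461. 344.] 120.33
[108. 344.  26. 344.] 120.45
[514.   0. 378. 231.] 5.31
[220.  78. 250.  -0.] 5.33
[ 57.  -0. 219.  78.] 95.32
[  0. 188. 185. 263.] 95.31
[320. 103. 361.  18.] 5.22
[ -0. 157. 242. 259.] 95.31
[237. 271.   0. 173.] 95.34
[310. 211. 371.  93.] 5.35
[278. 194. 248. 262.] 7.1
[335. 116. 291. 204.] 5.33
[149. 274.  55. 237.] 95.47
[  0.  93. 261. 209.] 95.33
[251. 379. 119. 379.] 120.46
[291. 195. 330. 116.] 5.25
[452. 372. 319. 372.] 120.4
[261. 217. 114. 152.] 95.21
[114. 149.  -0.  98.] 95.09
[375.   7. 328. 106.] 5.35
[238. 312. 159. 312.] 120.6
[104. 319.   1. 318.] 120.16
scene bottle_mid [(array([197.9, 188.1]), 0.87), (array([397.9, 216. ]), 0.61)]
[(array([180.9, 159.6, 214.9, 216.8]), 0.56)]
scene stop_face [(array([148.3, 182.3]), 0.72)]
[(array([136.4, 122.5, 182.6, 194.8]), 0.85)]
side bottle_mid [(array([337.1, 268.7]), 0.36)]
[(array([177.3, 164.7, 207.6, 215.9]), 0.25)]
side stop_face [(array([188.7, 188.1]), 0.62)]
[]
```

View pics/scene4.png

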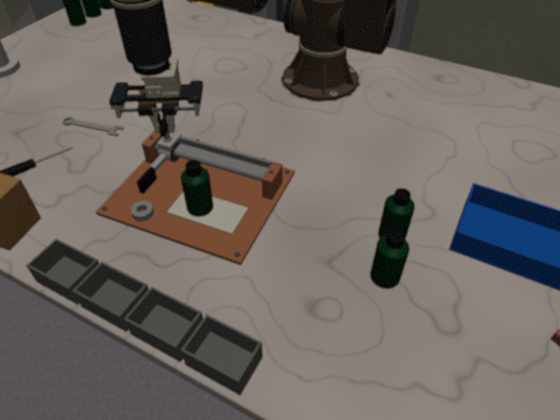

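```bash

python3 -m handwheel '{"gripper":[-1,-1,-1,-1,-1,-1,-1,-1,-1,-1],"travel":[[-0.001,0.01,0],[-0.002,0.025,0],[-0.004,0.04,0],[-0.005,0.055,0],[-0.007,0.07,0],[-0.008,0.085,0],[-0.009,0.1,0],[-0.011,0.115,0],[-0.011,0.12,0],[-0.011,0.12,0]],"spin":[0,0,0,0,0,0,0,0,0,0]}'
python3 - <<'E'
from h import *
s=arm.get_state();print(s['t'],s['eef_pos'],s['force'],s['moment'],s['width'])
for c in ['wrist','scene','side']:
    f=viewer.grab_frame(c);cv2.imwrite(f'pics/{c}5.png',f['pixels'])
    for l in ['stop_face','bottle_mid']:
        print(c,l,[(np.round(x['at'],1),round(x['conf'],2)) for x in spotter.tip_of(c,l)][:4])
E
```

```text
t: 9.4
eef_pos: [0.5323, -0.0972, 0.1271]
ee_rot: [-2.956, 1.57, 2.286]
force: [-1.2, 1.7, -1.6]
width: 0.0125
9.4 [ 0.53227527 -0.09715996  0.12709431] [-1.18820639  1.68722109 -1.61216108] [0.29461976 0.08159806 0.04241694] 0.012473585043460295
wrist stop_face [(array([343.7,  60.2]), 0.91)]
wrist bottle_mid []
scene stop_face [(array([173.5, 191.4]), 0.68)]
scene bottle_mid [(array([198.1, 187.5]), 0.89)]
side stop_face [(array([358.2, 295.1]), 0.87)]
side bottle_mid [(array([336.5, 266.8]), 0.39), (array([324.5, 313.5]), 0.21)]
```

View pics/wrist5.png

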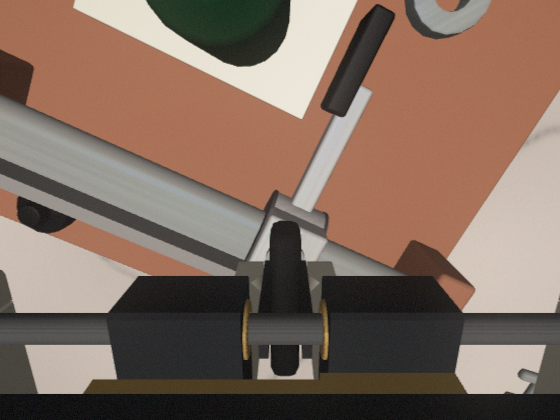

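View pics/scene5.png

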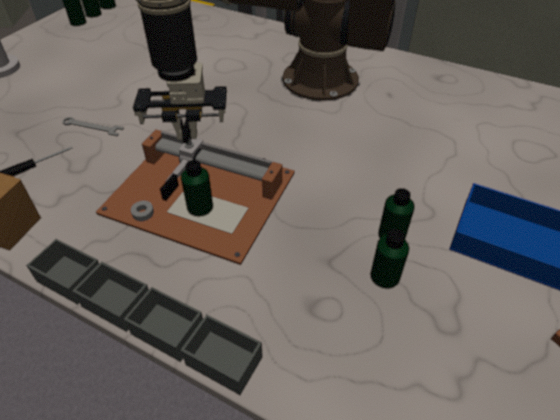

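The wrist view shows the pad's face edge from (375,7) to (320,103) and the bottle foot's near edge at about (245,65), so there's a clear gap left. I'll measure it by fitting the foot circle and the pad's edges.

```bash
cat > gap.py <<'E'
from h import *
from scipy.optimize import least_squares
import sys
np.set_printoptions(precision=4,suppress=True)
yaw=np.radians(5.32);ex=np.array([np.cos(yaw),np.sin(yaw)]);ey=np.array([-np.sin(yaw),np.cos(yaw)])
tag=sys.argv[1]
w=viewer.grab_frame('wrist');im=w['pixels'];cv2.imwrite(f'pics/g{tag}.png',im)
g=cv2.cvtColor(im,cv2.COLOR_BGR2GRAY)
L=cv2.createLineSegmentDetector().detect(g)[0][:,0]
for l in L:
    n=np.hypot(l[2]-l[0],l[3]-l[1])
    if n>50 and l[:4][1::2].max()<125 and l[0::2].min()>250:
        out=[]
        for z in (.02,.032,.04,.05,.068,.08):
            p=(atz(ray(w,l[:2]),z)+atz(ray(w,l[2:]),z))/2
            out.append(round(1000*float(p[:2]@ey),1))
        print(np.round(l),'y\' at z .02 .032 .04 .05 .068 .08:',out)
i=im.astype(int)
m=((i[...,1]-i[...,2]>12)&(i[...,1]-i[...,0]>5)).astype(np.uint8)
m[130:]=0;m[:,420:]=0
m=cv2.morphologyEx(m,cv2.MORPH_OPEN,np.ones((5,5)))
cn=max(cv2.findContours(m,cv2.RETR_EXTERNAL,cv2.CHAIN_APPROX_NONE)[0],key=cv2.contourArea)[:,0]
print('contour',len(cn),cn.min(0),cn.max(0))
v=im.copy();cv2.drawContours(v,[cn[:,None]],-1,(0,0,255),1)
pts=cn[(cn[:,0]>3)&(cn[:,1]>3)]
th=np.linspace(0,2*np.pi,120,endpoint=False)
def hull(c):
    P=[]
    for z in (.015,.04,.07,.11):
        for t in th:
            q=[c[0]+.03*np.cos(t),c[1]+.03*np.sin(t),z];P.append(proj(w,q))
    return cv2.convexHull(np.array(P,np.float32))
def res(c):
    H=hull(c);return [cv2.pointPolygonTest(H,(float(a),float(b)),True) for a,b in pts]
r=least_squares(res,[.635,-.008],loss='soft_l1',diff_step=1e-3,x_scale=.01)
c=r.x;cv2.polylines(v,[hull(c).astype(int)],True,(255,0,255),1);cv2.imwrite(f'pics/gv{tag}.png',v)
print('bottle',c,'rms px',np.sqrt(np.mean(np.array(res(c))**2)),"y'",1000*c@ey,"near edge",1000*c@ey-30,"x'",1000*c@ex)
s=arm.get_state();e=s['eef_pos'][:2];print("tcp x',y'",1000*e@ex,1000*e@ey,s['t'],s['force'])
E
python3 gap.py 5
```

```text
[395.  15. 345. 115.] y' at z .02 .032 .04 .05 .068 .08: [-153.3, -151.3, -150.0, -148.3, -145.3, -143.4]
[300. 117. 355.   0.] y' at z .02 .032 .04 .05 .068 .08: [-126.9, -126.2, -125.7, -125.2, -124.1, -123.4]
[319. 105. 360.  20.] y' at z .02 .032 .04 .05 .068 .08: [-134.9, -133.9, -133.1, -132.2, -130.6, -129.5]
[376.   6. 328. 106.] y' at z .02 .032 .04 .05 .068 .08: [-140.2, -138.9, -138.0, -136.8, -134.8, -133.5]
contour 286 [147   0] [274  39]
bottle [0.6381 0.0125] rms px 4.019432449956873 y' -46.768341758127335 near edge -76.76834175812733 x' 636.5372483473284
tcp x',y' 520.9662970332424 -146.92702131137142 9.9 [-0.3487  0.2857 -1.8386]
```

View pics/gv5.png

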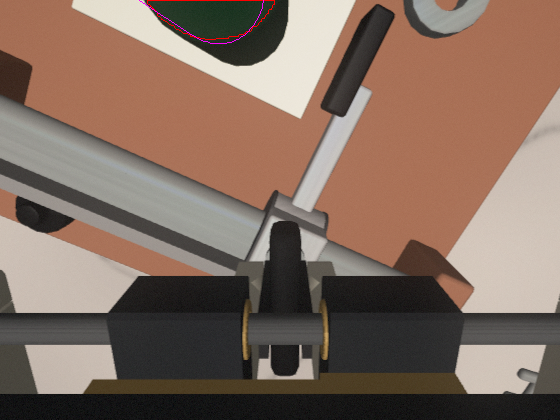

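```bash
sed -i 's/^m=((i.*/m=(i.max(2)<75).astype(np.uint8)/; s/^m\[130:\]=0.*/m[130:]=0;m[:,int(min(420,LIM)):]=0/' gap.py; sed -i 's/^i=im.ast.*/LIM=float(sys.argv[2]);i=im.astype(int)/' gap.py
python3 gap.py 6 318
```

```text
[395.  15. 344. 116.] y' at z .02 .032 .04 .05 .068 .08: [-153.3, -151.3, -150.0, -148.3, -145.3, -143.4]
[300. 117. 355.   0.] y' at z .02 .032 .04 .05 .068 .08: [-126.9, -126.2, -125.7, -125.2, -124.1, -123.4]
[319. 105. 361.  19.] y' at z .02 .032 .04 .05 .068 .08: [-134.9, -133.8, -133.1, -132.2, -130.6, -129.5]
[376.   7. 328. 106.] y' at z .02 .032 .04 .05 .068 .08: [-140.2, -138.9, -138.0, -136.8, -134.8, -133.5]
contour 326 [146   0] [287  64]
bottle [ 0.6346 -0.006 ] rms px 0.4686477704576829 y' -64.79226738881331 near edge -94.79226738881331 x' 631.2747728933961
tcp x',y' 520.9610623177452 -146.9276184955666 9.95 [-1.2116  0.7701 -1.7818]
```

View pics/gv6.png

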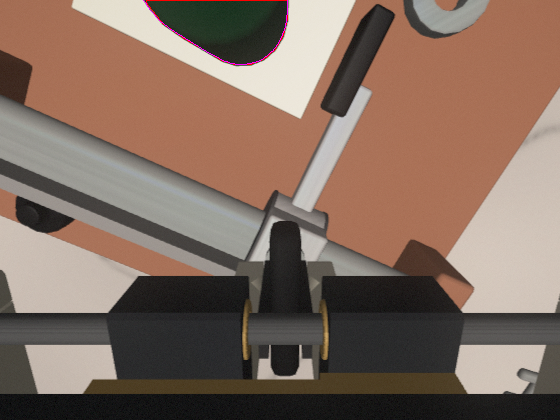

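The fit is excellent (0.47 px). The bottle is at (0.6346,-0.006), its near edge is at y'≈-94.8 and the pad face at y'≈-134.5, which leaves a gap of about 40 mm. I'll slide 32 mm and measure again.

```bash

python3 -m handwheel '{"gripper":[-1,-1,-1,-1,-1,-1,-1],"travel":[[-0.001,0.01,0],[-0.002,0.022,0],[-0.003,0.035,0],[-0.004,0.048,0],[-0.006,0.06,0],[-0.006,0.064,0],[-0.006,0.064,0]],"spin":[0,0,0,0,0,0,0]}'
python3 gap.py 7 318
```

```text
t: 10.65
eef_pos: [0.5293, -0.0652, 0.1271]
ee_rot: [-3.116, 1.57, 2.127]
force: [-1.3, 0.8, -2.5]
width: 0.013
[395.  15. 344. 116.] y' at z .02 .032 .04 .05 .068 .08: [-120.2, -118.2, -116.9, -115.3, -112.3, -110.3]
[369.  88. 401.  25.] y' at z .02 .032 .04 .05 .068 .08: [-126.3, -124.0, -122.5, -120.6, -117.2, -114.9]
[376.   6. 328. 106.] y' at z .02 .032 .04 .05 .068 .08: [-107.2, -105.8, -104.9, -103.8, -101.8, -100.5]
contour 318 [215   0] [317  87]
bottle [0.6365 0.0003] rms px 12.052015752071997 y' -58.67846453034056 near edge -88.67846453034056 x' 633.7572271629265
tcp x',y' 520.9907275697252 -114.16390465238821 10.7 [-2.0641  0.9565 -2.1588]
```

View pics/gv7.png

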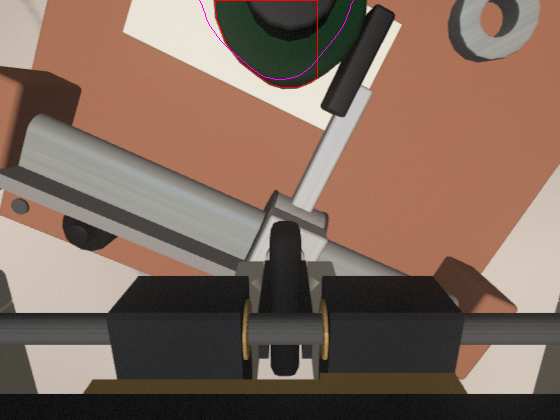

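```bash
sed -i 's/^pts=.*/pts=cn[(cn[:,0]>3)\&(cn[:,1]>3)\&(cn[:,0]<LIM-4)]/' gap.py
python3 gap.py 8 312; python3 - <<'E'
import cv2
im=cv2.imread('pics/g8.png')[0:130,190:420];cv2.imwrite('pics/z8.png',cv2.resize(cv2.convertScaleAbs(im,alpha=2.5,beta=15),None,fx=3.4,fy=3.4,interpolation=cv2.INTER_CUBIC))
E
```

```text
[395.  15. 344. 116.] y' at z .02 .032 .04 .05 .068 .08: [-120.4, -118.4, -117.1, -115.4, -112.5, -110.5]
[368.  88. 401.  25.] y' at z .02 .032 .04 .05 .068 .08: [-126.3, -124.0, -122.5, -120.6, -117.2, -115.0]
[376.   6. 328. 106.] y' at z .02 .032 .04 .05 .068 .08: [-107.4, -106.0, -105.1, -104.0, -102.0, -100.7]
contour 311 [214   0] [311  87]
bottle [ 0.6348 -0.007 ] rms px 0.5774661134045672 y' -65.80662431528792 near edge -95.80662431528792 x' 631.3897164539469
tcp x',y' 521.014202699883 -114.33316314903671 10.75 [-1.9907  1.1467 -2.211 ]
```

View pics/gv8.png

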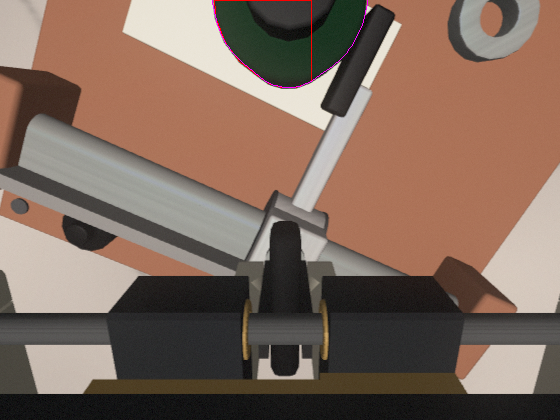

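View pics/z8.png

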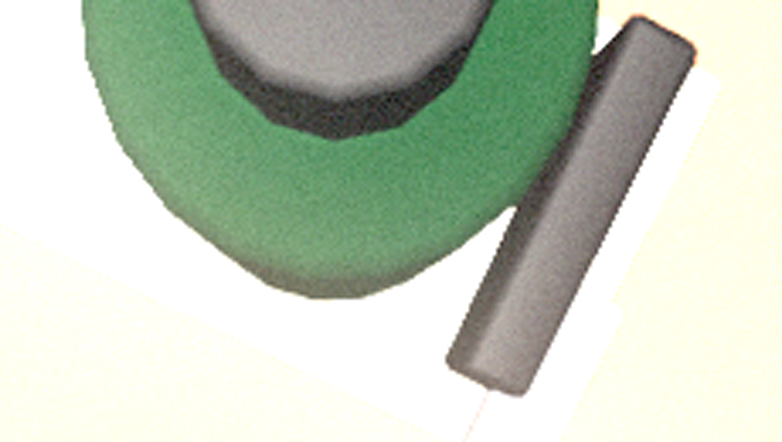

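The zoomed view shows the pad just short of the bottle; the bottle's shoulder overhangs the face edge around (555,130) in the crop. The estimated gap is about 6.5 mm. I'll creep in and track the bottle itself for the first sign of motion.

```bash
cat > trk.py <<'E'
from h import *
import sys,os
def shots(c,n=3): 
    return np.mean([cv2.cvtColor(viewer.grab_frame(c)['pixels'],cv2.COLOR_BGR2GRAY).astype(np.float32) for _ in range(n)],0).astype(np.float32)
tag=sys.argv[1]
out={}
for c,(x0,y0,x1,y1) in (('scene',(184,158,216,214)),('side',(318,238,352,285))):
    g=shots(c);np.save(f'pics/{c}_{tag}.npy',g)
    if tag!='ref':
        r=np.load(f'pics/{c}_ref.npy')
        M=np.eye(2,3,dtype=np.float32);mask=np.zeros(r.shape,np.uint8);mask[y0:y1,x0:x1]=255
        try:
            cc,M=cv2.findTransformECC(r[y0:y1,x0:x1],g,np.array([[1,0,x0],[0,1,y0]],np.float32),cv2.MOTION_TRANSLATION,(3,60,1e-5),None,1)
            print(c,'shift px',M[0,2]-x0,M[1,2]-y0,'cc',cc)
        except cv2.error as e: print(c,'ecc fail')
E
python3 trk.py ref; python3 trk.py r2; python3 - <<'E'
import numpy as np,cv2
for c,(x,y) in (('scene',(120,110)),('side',(260,190))):
    g=np.load(f'pics/{c}_ref.npy')[y:y+130,x:x+170];cv2.imwrite(f'pics/{c}_refz.png',cv2.resize(cv2.convertScaleAbs(g,alpha=2),None,fx=4,fy=4))
E
```

```text
scene shift px -0.017044067 -0.013763428 cc 0.9973797959230329
side shift px 0.010681152 0.015411377 cc 0.9996521586150673
```

View pics/scene_refz.png

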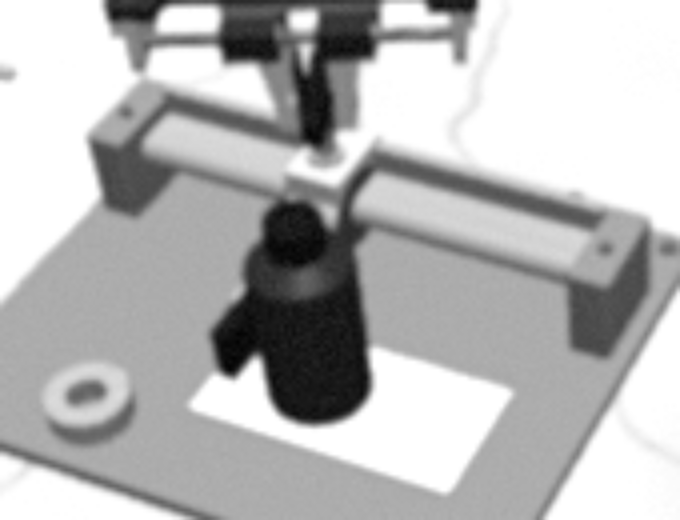

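View pics/side_refz.png

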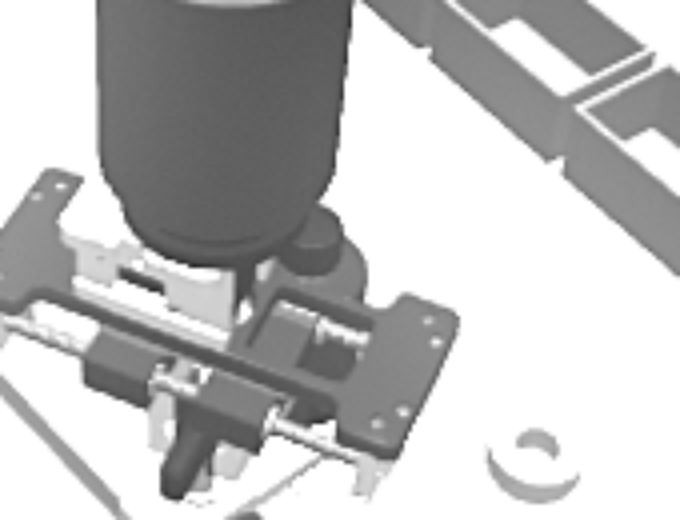

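In the scene view the foot and right edge of the bottle show against the white pad, and the pad behind it to the left is partly hidden. The side view is blocked by the gripper. I'll track the scene's foot region.

```bash
sed -i "s/^for c,(x0.*/for c,(x0,y0,x1,y1) in (('scene',(188,189,222,219)),):/" trk.py
python3 -m handwheel '{"gripper":[-1,-1,-1,-1],"travel":[[0,0.003,0],[-0.001,0.006,0],[-0.001,0.008,0],[-0.001,0.008,0]],"spin":[0,0,0,0]}'
python3 trk.py a; python3 gap.py 9 312
```

```text
t: 11.75
eef_pos: [0.529, -0.0617, 0.1271]
ee_rot: [0.735, 1.571, -0.306]
force: [-0.0, -1.3, -3.9]
width: 0.0129
scene shift px -0.00579834 0.0076293945 cc 0.9990810891777491
[395.  15. 344. 116.] y' at z .02 .032 .04 .05 .068 .08: [-116.8, -114.8, -113.5, -111.8, -108.8, -106.9]
[373.  92. 405.  27.] y' at z .02 .032 .04 .05 .068 .08: [-126.2, -123.8, -122.1, -120.1, -116.5, -114.0]
contour 302 [223   0] [311  90]
bottle [ 0.6348 -0.0071] rms px 0.6003009833735353 y' -65.95192709276775 near edge -95.95192709276775 x' 631.3549055565962
tcp x',y' 521.0206926043882 -110.49379647385555 11.95 [-0.6422  0.5356 -3.0983]
```

No motion. The remaining gap is about 2–3 mm, so I'll continue in roughly 1 mm steps.

```bash

python3 -m handwheel '{"gripper":[-1,-1,-1],"travel":[[0,0.002,0],[0,0.002,0],[0,0.002,0]],"spin":[0,0,0]}'
python3 trk.py b;python3 -m handwheel '{"gripper":[-1,-1,-1],"travel":[[0,0.001,0],[0,0.001,0],[0,0.001,0]],"spin":[0,0,0]}'
python3 trk.py c
```

```text
t: 12.25
eef_pos: [0.5289, -0.0608, 0.1271]
ee_rot: [-2.246, 1.571, 2.997]
force: [-1.2, -0.3, -4.6]
width: 0.0129
scene shift px -0.008972168 -0.007843018 cc 0.9990588386189841
t: 12.7
eef_pos: [0.5289, -0.0604, 0.1271]
ee_rot: [-2.048, 1.571, -3.089]
force: [-1.0, -1.2, -4.1]
width: 0.0126
scene shift px -0.003692627 -0.0012817383 cc 0.9990418472203638
```

```bash

python3 -m handwheel '{"gripper":[-1,-1,-1],"travel":[[0,0.001,0],[0,0.001,0],[0,0.001,0]],"spin":[0,0,0]}'
python3 trk.py d;python3 gap.py 10 312; python3 - <<'E'
import cv2
im=cv2.imread('pics/g10.png')[0:130,190:420];cv2.imwrite('pics/z10.png',cv2.resize(cv2.convertScaleAbs(im,alpha=2.5,beta=15),None,fx=3.4,fy=3.4,interpolation=cv2.INTER_CUBIC))
E
```

```text
t: 13.15
eef_pos: [0.5288, -0.06, 0.1271]
ee_rot: [-1.529, 1.57, -2.569]
force: [-1.8, -2.7, -4.2]
width: 0.0127
scene shift px 0.042556763 0.025161743 cc 0.9990464468425247
[395.  15. 344. 116.] y' at z .02 .032 .04 .05 .068 .08: [-115.1, -113.1, -111.8, -110.1, -107.2, -105.2]
contour 299 [226   0] [311  91]
bottle [ 0.6347 -0.007 ] rms px 0.5897338893215022 y' -65.85713632549961 near edge -95.85713632549961 x' 631.3452358562784
tcp x',y' 521.0313246883275 -108.73078964095694 13.35 [-2.096  -2.1961 -4.1822]
```

View pics/z10.png

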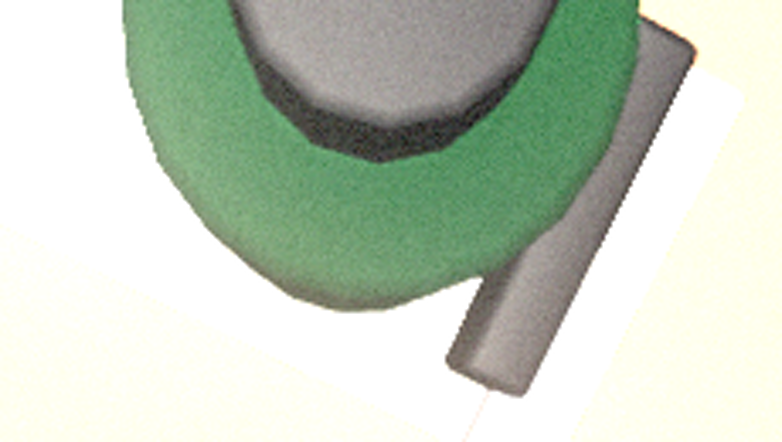

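```bash

python3 -m handwheel '{"gripper":[-1,-1,-1],"travel":[[0,0.001,0],[0,0.001,0],[0,0.001,0]],"spin":[0,0,0]}'
python3 trk.py e
```

```text
t: 13.65
eef_pos: [0.5288, -0.0594, 0.1271]
ee_rot: [-1.795, 1.57, -2.835]
force: [-3.4, -2.8, -4.3]
width: 0.0126
scene shift px 0.27774048 0.073287964 cc 0.9987502219555048
```

Contact is confirmed. The bottle first stirred at the previous step, and now it has shifted 0.28 px, about 0.6 mm. Sliding is finished. I'll tighten in stages and watch both the pad and the bottle.

```bash
cat > trk2.py <<'E'
from h import *
import sys
tag=sys.argv[1];ref=sys.argv[2]
g=np.mean([cv2.cvtColor(viewer.grab_frame('scene')['pixels'],cv2.COLOR_BGR2GRAY).astype(np.float32) for _ in range(3)],0).astype(np.float32)
np.save(f'pics/scene_{tag}.npy',g)
for n,R_,(x0,y0,x1,y1) in (('bottle/orig','ref',(188,189,222,219)),('bottle','e',(188,189,222,219)),('cap','e',(186,158,210,180)),('pad','e',(168,180,184,210)),('pad',ref,(168,180,184,210))):
    r=np.load(f'pics/scene_{R_}.npy')
    try:
        cc,M=cv2.findTransformECC(r[y0:y1,x0:x1],g,np.array([[1,0,x0],[0,1,y0]],np.float32),cv2.MOTION_TRANSLATION,(3,60,1e-5),None,1)
        print(n,R_,'shift px %.3f %.3f'%(M[0,2]-x0,M[1,2]-y0),'cc %.4f'%cc)
    except cv2.error: print(n,'fail')
s=arm.get_state();z=rot(s['ee_rot'])[:,2];print('t',s['t'],s['eef_pos'],s['force'],s['moment'],'jaw',np.degrees(np.arctan2(z[1],z[0])),'q6',s['q'][5])
E
python3 trk2.py e1 e
python3 -m handwheel '{"gripper":[-1,-1,-1,-1,-1],"travel":[[0,0,0],[0,0,0],[0,0,0],[0,0,0],[0,0,0]],"spin":[-0.08,-0.18,-0.28,-0.34,-0.34]}'
python3 trk2.py f e
```

```text
bottle/orig ref shift px 0.260 0.084 cc 0.9988
bottle e shift px 0.005 -0.007 cc 0.9992
cap e shift px 0.019 -0.001 cc 0.9935
pad e shift px 0.001 -0.022 cc 0.9989
pad e shift px 0.001 -0.022 cc 0.9989
t 13.95 [ 0.52881823 -0.05942485  0.12711994] [-3.16809962 -3.46618503 -4.45784386] [-1.20461162  0.88359667  0.04330874] jaw -59.6381968072449 q6 1.8438794499525055
t: 14.45
eef_pos: [0.5289, -0.0593, 0.1271]
ee_rot: [-1.986, 1.571, 2.988]
force: [-2.3, -3.0, -4.4]
width: 0.0127
bottle/orig ref shift px 0.399 0.170 cc 0.9989
bottle e shift px 0.133 0.076 cc 0.9990
cap e shift px 0.202 0.042 cc 0.9939
pad e shift px 0.139 0.043 cc 0.9988
pad e shift px 0.139 0.043 cc 0.9988
t 14.6 [ 0.52889408 -0.05936506  0.12713291] [-2.53292384 -3.17698197 -4.59988497] [-1.16216483  0.84093985 -0.0787412 ] jaw -74.87218647807184 q6 1.5780735096303278
```

Turning drags the collar about 0.3 mm forward, so I'll compensate slightly.

```bash

python3 -m handwheel '{"gripper":[-1,-1,-1,-1,-1],"travel":[[0,-0.0002,0],[0,-0.0005,0],[0,-0.0007,0],[0,-0.0007,0],[0,-0.0007,0]],"spin":[-0.08,-0.18,-0.28,-0.34,-0.34]}'
python3 trk2.py g f
```

```text
t: 15.1
eef_pos: [0.5289, -0.0596, 0.1271]
ee_rot: [-2.384, 1.571, 2.324]
force: [-2.8, -2.2, -4.2]
width: 0.0128
bottle/orig ref shift px 0.401 0.162 cc 0.9989
bottle e shift px 0.133 0.072 cc 0.9989
cap e shift px 0.199 0.075 cc 0.9933
pad e shift px 0.149 0.048 cc 0.9988
pad f shift px 0.007 0.002 cc 0.9990
t 15.25 [ 0.52893532 -0.05963435  0.12712866] [-2.6466637  -1.64187238 -5.49497976] [-0.85501268  0.96122788 -0.02221908] jaw -90.14415962815019 q6 1.3121757670041367
```

```bash

python3 -m handwheel '{"gripper":[-1,-1,-1,-1,-1],"travel":[[0,-0.0002,0],[0,-0.0005,0],[0,-0.0007,0],[0,-0.0007,0],[0,-0.0007,0]],"spin":[-0.08,-0.18,-0.28,-0.36,-0.36]}'
python3 trk2.py h g
```

```text
t: 15.75
eef_pos: [0.5292, -0.0613, 0.1272]
ee_rot: [0.292, 1.569, -1.565]
force: [0.7, -11.4, -7.0]
width: 0.0125
bottle/orig ref shift px 0.415 0.156 cc 0.9989
bottle e shift px 0.149 0.066 cc 0.9989
cap e shift px 0.016 -0.083 cc 0.9844
pad e shift px -0.386 -0.109 cc 0.9963
pad g shift px -0.515 -0.166 cc 0.9953
t 15.9 [ 0.52920438 -0.06133985  0.12716174] [  0.75347286 -10.9356059   -7.22491378] [-3.99323672 -0.1756757   0.10742944] jaw -106.33742763669231 q6 1.0299954590525027
```

The pad was pulled back about 1.2 mm and the tool feels -11 N in y, so I need to look before going on.

```bash
python3 - <<'E'
from h import *
for c in ['wrist','scene','side']:
    f=viewer.grab_frame(c);cv2.imwrite(f'pics/{c}11.png',f['pixels'])
    if c=='scene': cv2.imwrite('pics/scene11z.png',cv2.resize(cv2.convertScaleAbs(f['pixels'][60:220,100:290],alpha=2),None,fx=4,fy=3.7))
print(arm.get_state()['q'])
E
```

```text
[ 0.25411333  0.23708157 -0.46029916  0.00228565 -0.87388646  1.03002203]
```

View pics/wrist11.png

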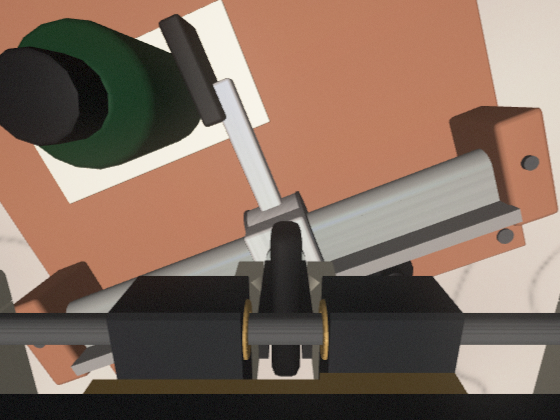

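View pics/scene11z.png

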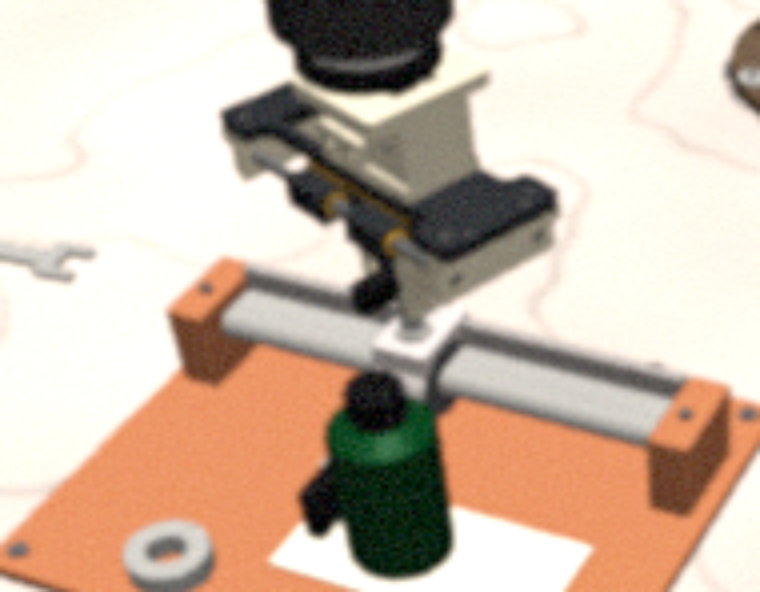

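View pics/side11.png

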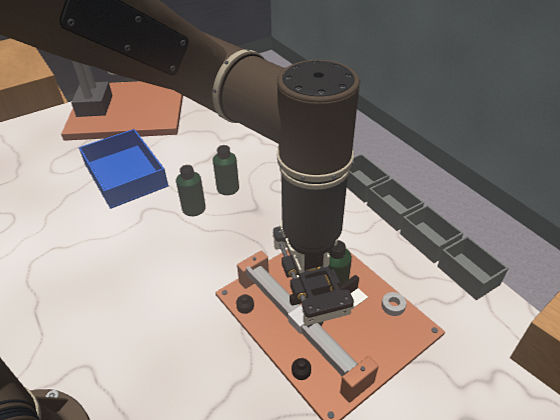

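The pictures show no collision: the bar is square in the jaws and the gripper is clear of the bottle cap. I'll compare the scene frames before and after closely.

```bash
python3 - <<'E'
import numpy as np,cv2
o=[]
for t in 'egh':
    g=np.load(f'pics/scene_{t}.npy')[130:215,160:225];o.append(cv2.resize(cv2.convertScaleAbs(g,alpha=2.2),None,fx=4,fy=6.5,interpolation=cv2.INTER_CUBIC))
cv2.imwrite('pics/cmp.png',np.hstack(o))
def ecc(r,g,b):
    x0,y0,x1,y1=b
    cc,M=cv2.findTransformECC(r[y0:y1,x0:x1],g,np.array([[1,0,x0],[0,1,y0]],np.float32),2 if 0 else cv2.MOTION_TRANSLATION,(3,60,1e-5),None,1);return M[0,2]-x0,M[1,2]-y0,cc
L={t:np.load(f'pics/scene_{t}.npy') for t in ['ref','d','e','f','g','h']}
for n,b in (('arm-pad',(170,186,184,208)),('collar low',(190,146,216,162)),('bottle',(188,189,222,219)),('fixed block',(258,160,290,200)),('washer',(130,198,158,224))):
    for a,c in (('e','f'),('f','g'),('g','h')):
        try: print(n,a,c,np.round(ecc(L[a],L[c],b),3))
        except Exception: print(n,'x')
E
```

```text
arm-pad e f [0.141 0.066 0.999]
arm-pad f g [0.004 0.    0.999]
arm-pad g h [-0.556 -0.189  0.996]
collar low e f [0.106 0.056 0.991]
collar low f g [ 0.008 -0.072  0.991]
collar low g h [-0.569 -0.201  0.996]
bottle e f [0.133 0.076 0.999]
bottle f g [ 0.002 -0.002  0.999]
bottle g h [-0.005  0.009  0.999]
fixed block e f [0.005 0.007 0.999]
fixed block f g [ 0.004 -0.009  0.999]
fixed block g h [-0.005 -0.002  0.999]
washer e f [0.008 0.    0.998]
washer f g [-0.012 -0.001  0.998]
washer g h [-0.001  0.005  0.998]
```

View pics/cmp.png

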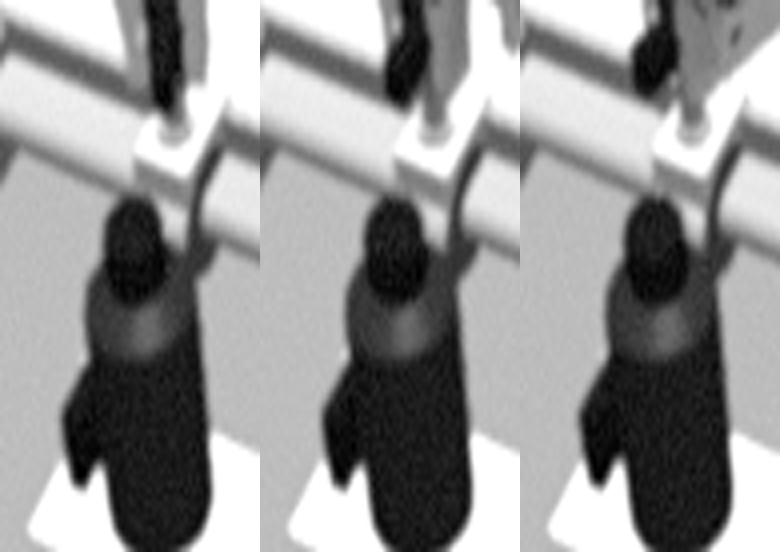

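The collar really did creep back about 1.3 mm while the bottle stayed put. I'll test whether it still slides at this screw angle by nudging it forward.

```bash

python3 -m handwheel '{"gripper":[-1,-1,-1],"travel":[[0,0.001,0],[0,0.001,0],[0,0.001,0]],"spin":[0,0,0]}'
python3 trk2.py i h
```

```text
t: 16.35
eef_pos: [0.5292, -0.0612, 0.1271]
ee_rot: [0.211, 1.568, -1.645]
force: [1.1, -13.1, -8.0]
width: 0.0128
bottle/orig ref shift px 0.404 0.173 cc 0.9988
bottle e shift px 0.150 0.073 cc 0.9989
cap e shift px 0.017 -0.049 cc 0.9843
pad e shift px -0.380 -0.125 cc 0.9964
pad h shift px -0.012 0.007 cc 0.9989
t 16.5 [ 0.52917128 -0.06123224  0.12714455] [  1.69992594 -14.00391673  -6.98791999] [-4.83767393 -0.4013021   0.17460262] jaw -106.33330219189575 q6 1.0291226696882432
```

The collar is clamped at this angle. I'll loosen again, unloading the tool first so it can't spring into the bottle, then re-seat it and tighten in finer steps.

```bash

python3 -m handwheel '{"gripper":[-1,-1,-1,-1,-1,-1,-1],"travel":[[0,-0.002,0],[0,-0.002,0],[0,-0.002,0],[0,-0.002,0],[0,-0.002,0],[0,-0.002,0],[0,-0.002,0]],"spin":[0,0.1,0.2,0.3,0.36,0.36,0.36]}'
python3 trk2.py j h
```

```text
t: 17.2
eef_pos: [0.529, -0.0603, 0.1272]
ee_rot: [2.809, 1.57, 1.233]
force: [-2.9, 1.4, -4.9]
width: 0.0126
bottle/orig ref shift px 0.405 0.153 cc 0.9989
bottle e shift px 0.148 0.060 cc 0.9989
cap e shift px 0.126 -0.006 cc 0.9921
pad e shift px -0.059 -0.036 cc 0.9978
pad h shift px 0.314 0.082 cc 0.9975
t 17.35 [ 0.52901447 -0.06041828  0.12712403] [-2.70948066  0.09362716 -4.23182467] [0.2629456  1.05023223 0.07462714] jaw -90.2592073718014 q6 1.3116597929721658
```

```bash

python3 -m handwheel '{"gripper":[-1,-1,-1],"travel":[[0,0.001,0],[0,0.001,0],[0,0.001,0]],"spin":[0.06,0.06,0.06]}'
python3 trk2.py k j
python3 -m handwheel '{"gripper":[-1,-1,-1],"travel":[[0,0,0],[0,0,0],[0,0,0]],"spin":[-0.1,-0.1,-0.1]}'
python3 trk2.py l k
```

```text
t: 17.65
eef_pos: [0.529, -0.0602, 0.1271]
ee_rot: [-0.648, 1.571, -2.177]
force: [-3.0, -0.4, -5.1]
width: 0.0129
bottle/orig ref shift px 0.384 0.171 cc 0.9989
bottle e shift px 0.156 0.056 cc 0.9990
cap e shift px 0.142 -0.001 cc 0.9922
pad e shift px -0.045 -0.027 cc 0.9978
pad j shift px 0.012 0.005 cc 0.9988
t 17.8 [ 0.52898485 -0.06013865  0.12713701] [-2.15563594 -1.26676    -5.67992784] [-0.42285815  0.84152177  0.06432602] jaw -87.57700960644351 q6 1.3575760883914059
t: 18.1
eef_pos: [0.529, -0.0602, 0.1271]
ee_rot: [-0.705, 1.571, -2.31]
force: [-2.4, -1.3, -4.9]
width: 0.0128
bottle/orig ref shift px 0.390 0.172 cc 0.9989
bottle e shift px 0.157 0.060 cc 0.9989
cap e shift px 0.132 0.017 cc 0.9924
pad e shift px -0.019 -0.027 cc 0.9979
pad k shift px 0.060 0.002 cc 0.9987
t 18.25 [ 0.52899608 -0.06012396  0.12713841] [-2.58509912 -1.6524907  -5.66606188] [-0.72824336  0.74900367  0.00492723] jaw -91.97947650886009 q6 1.2807910113321856
```

```bash

python3 -m handwheel '{"gripper":[-1,-1,-1,-1],"travel":[[0,0.001,0],[0,0.001,0],[0,0.001,0],[0,0.001,0]],"spin":[0.1,0.1,0.1,0.1]}'
python3 trk2.py m l
python3 -m handwheel '{"gripper":[-1,-1,-1],"travel":[[0,0,0],[0,0,0],[0,0,0]],"spin":[-0.05,-0.1,-0.1]}'
python3 trk2.py n m
```

```text
t: 18.65
eef_pos: [0.5289, -0.0596, 0.1271]
ee_rot: [-0.911, 1.571, -2.44]
force: [-2.9, -1.5, -4.8]
width: 0.0127
bottle/orig ref shift px 0.410 0.165 cc 0.9989
bottle e shift px 0.165 0.075 cc 0.9990
cap e shift px 0.219 0.055 cc 0.9934
pad e shift px 0.132 0.034 cc 0.9988
pad l shift px 0.154 0.064 cc 0.9979
t 18.8 [ 0.52892916 -0.0595899   0.12712916] [-2.0263937  -2.91971067 -5.46459137] [-0.77090565  0.86197331  0.07997682] jaw -87.56894456968443 q6 1.3567332649001136
t: 19.1
eef_pos: [0.5289, -0.0597, 0.1271]
ee_rot: [-0.579, 1.571, -2.186]
force: [-2.7, -3.0, -6.2]
width: 0.0127
bottle/orig ref shift px 0.419 0.164 cc 0.9989
bottle e shift px 0.166 0.076 cc 0.9990
cap e shift px 0.205 0.058 cc 0.9937
pad e shift px 0.138 0.056 cc 0.9989
pad m shift px -0.006 0.002 cc 0.9991
t 19.25 [ 0.52893573 -0.0596523   0.12713484] [-1.86798954 -2.71469356 -6.31085893] [-1.06620808  0.72288645 -0.04721059] jaw -91.99772318585404 q6 1.2795346788734927
```

Back at contact (pad at 0.138 px, bottle not pushed any further). Next come fine turning steps, watching for creep.

```bash

python3 -m handwheel '{"gripper":[-1,-1],"travel":[[0,0,0],[0,0,0]],"spin":[-0.07,-0.07]}'
python3 trk2.py o n
python3 -m handwheel '{"gripper":[-1,-1],"travel":[[0,0,0],[0,0,0]],"spin":[-0.07,-0.07]}'
python3 trk2.py p o
```

```text
t: 19.45
eef_pos: [0.529, -0.0597, 0.1271]
ee_rot: [-0.269, 1.571, -1.93]
force: [-1.4, -4.6, -6.7]
width: 0.0124
bottle/orig ref shift px 0.420 0.155 cc 0.9989
bottle e shift px 0.154 0.067 cc 0.9990
cap e shift px 0.182 0.045 cc 0.9931
pad e shift px 0.154 0.053 cc 0.9988
pad n shift px 0.011 -0.018 cc 0.9992
t 19.6 [ 0.52898077 -0.05971895  0.12714048] [-3.02265007 -3.3575495  -5.80538472] [-1.5566691   0.62368076  0.02153139] jaw -95.10631573874355 q6 1.225276860601561
t: 19.8
eef_pos: [0.529, -0.0598, 0.1271]
ee_rot: [-0.006, 1.57, -1.723]
force: [-1.9, -5.3, -6.3]
width: 0.0129
bottle/orig ref shift px 0.406 0.180 cc 0.9990
bottle e shift px 0.148 0.068 cc 0.9990
cap e shift px 0.189 0.036 cc 0.9937
pad e shift px 0.153 0.043 cc 0.9988
pad o shift px -0.010 -0.007 cc 0.9991
t 19.95 [ 0.5289988  -0.05976321  0.12713885] [-0.72650507 -5.55769758 -6.42068785] [-1.77771277  0.48104655 -0.01186654] jaw -98.26691713612645 q6 1.1700339746762076
```

```bash

python3 -m handwheel '{"gripper":[-1,-1],"travel":[[0,0,0],[0,0,0]],"spin":[-0.07,-0.07]}'
python3 trk2.py q p
python3 -m handwheel '{"gripper":[-1,-1],"travel":[[0,0,0],[0,0,0]],"spin":[-0.07,-0.07]}'
python3 trk2.py r q
```

```text
t: 20.15
eef_pos: [0.529, -0.06, 0.1271]
ee_rot: [0.118, 1.57, -1.653]
force: [-0.8, -7.3, -7.9]
width: 0.0124
bottle/orig ref shift px 0.412 0.156 cc 0.9989
bottle e shift px 0.145 0.065 cc 0.9990
cap e shift px 0.170 0.022 cc 0.9941
pad e shift px 0.024 -0.011 cc 0.9987
pad p shift px -0.121 -0.040 cc 0.9988
t 20.3 [ 0.52904588 -0.05999779  0.1271578 ] [ 0.26398353 -6.4899356  -6.72379989] [-2.32594474  0.28565962  0.01188263] jaw -101.41193008616293 q6 1.1151161445344802
t: 20.5
eef_pos: [0.5291, -0.0606, 0.1272]
ee_rot: [0.2, 1.569, -1.627]
force: [0.5, -9.9, -7.7]
width: 0.0125
bottle/orig ref shift px 0.413 0.159 cc 0.9990
bottle e shift px 0.169 0.083 cc 0.9990
cap e shift px 0.097 0.019 cc 0.9899
pad e shift px -0.141 -0.036 cc 0.9975
pad q shift px -0.188 -0.036 cc 0.9982
t 20.65 [ 0.52911221 -0.06053945  0.12714767] [ 0.62874854 -8.93176887 -8.19400322] [-3.53501485 -0.0647722   0.1035457 ] jaw -104.55590979361492 q6 1.0602131651181343
```

The creep comes back beyond about -98° and grows with angle, so some stress is building in the grip. I'll return to the free range, re-seat, then release and regrip at a fresh, relaxed pose near the clamping angle.

```bash

python3 -m handwheel '{"gripper":[-1,-1,-1,-1],"travel":[[0,0,0],[0,0,0],[0,0,0],[0,0,0]],"spin":[0.1,0.2,0.28,0.28]}'
python3 trk2.py s r
```

```text
t: 21.05
eef_pos: [0.5289, -0.0596, 0.1271]
ee_rot: [-0.99, 1.571, -2.595]
force: [-1.4, -3.3, -7.1]
width: 0.0129
bottle/orig ref shift px 0.444 0.164 cc 0.9989
bottle e shift px 0.159 0.081 cc 0.9991
cap e shift px 0.188 0.075 cc 0.9936
pad e shift px 0.137 0.054 cc 0.9988
pad r shift px 0.261 0.104 cc 0.9969
t 21.2 [ 0.52893943 -0.05961726  0.12713172] [-1.29212102 -3.62650248 -6.062259  ] [-1.47659171  0.67307975  0.05664989] jaw -92.09747251286257 q6 1.2776612837738732
```

The effect is elastic: the pad returned to exactly contact. As a test I'll open slightly, turn the empty gripper, and see whether the force comes from the surroundings or from the handle.

```bash

python3 -m handwheel '{"gripper":[-0.2,-0.2,-0.2,-0.2],"travel":[[0,0,0],[0,0,0],[0,0,0],[0,0,0]],"spin":[0,0,0,0]}'
python3 trk2.py u s
python3 -m handwheel '{"gripper":[-0.2,-0.2,-0.2,-0.2],"travel":[[0,0,0],[0,0,0],[0,0,0],[0,0,0]],"spin":[-0.15,-0.3,-0.35,-0.35]}'
python3 trk2.py v s; python3 - <<'E'
from h import *
f=viewer.grab_frame('wrist');cv2.imwrite('pics/wrist12.png',f['pixels']);s=arm.get_state();print(proj(f,s['eef_pos']),s['width'])
E
```

```text
t: 21.6
eef_pos: [0.5298, -0.0592, 0.1278]
ee_rot: [1.824, 1.569, 0.218]
force: [-0.7, -0.8, 0.6]
width: 0.0339
bottle/orig ref shift px 0.435 0.161 cc 0.9988
bottle e shift px 0.180 0.082 cc 0.9990
cap e shift px 0.217 0.048 cc 0.9933
pad e shift px 0.140 0.053 cc 0.9988
pad s shift px -0.001 0.007 cc 0.9991
t 21.75 [ 0.52927118 -0.05940376  0.12738253] [-1.1014045   0.14685759 -0.14545838] [-0.06802742  0.00037443  0.01740525] jaw -92.02640482591397 q6 1.2787702530411358
t: 22.15
eef_pos: [0.5291, -0.0595, 0.1272]
ee_rot: [2.113, 1.571, 0.231]
force: [-0.1, 0.4, 0.7]
width: 0.0353
bottle/orig ref shift px 0.442 0.148 cc 0.9988
bottle e shift px 0.177 0.081 cc 0.9990
cap e shift px 0.226 0.066 cc 0.9933
pad e shift px 0.123 0.041 cc 0.9988
pad s shift px -0.010 -0.006 cc 0.9990
t 22.3 [ 0.52904435 -0.05954798  0.12718662] [ 0.35619072  0.32141689 -0.01355018] [-0.03456103 -0.00741858  0.00271988] jaw -107.70922985827914 q6 1.0052119207830617
[np.float64(281.47487571806425), np.float64(297.54762337575704)] 0.03533325896837283
```

View pics/wrist12.png

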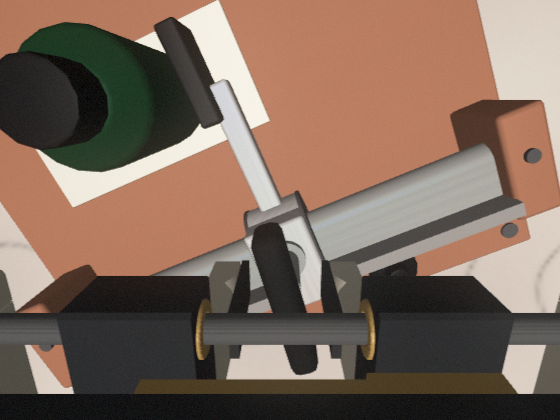

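With the gripper open all forces vanish, so the surroundings aren't involved: it was stress in the hard grip on the handle. The jaws are already 15° ahead of the bar, so I'll close to a loose fork (15 mm) and turn the bar by a pure couple.

```bash

python3 -m handwheel '{"gripper":[-0.5,-0.66,-0.66,-0.66,-0.66],"travel":[[0,0,0],[0,0,0],[0,0,0],[0,0,0],[0,0,0]],"spin":[0,0,0,0,0]}' 30
python3 trk2.py w s; python3 -c "
from h import *
print(arm.get_state()['width'])"
```

```text
t: 22.85
eef_pos: [0.5284, -0.0602, 0.1271]
ee_rot: [-0.58, 1.569, -2.461]
force: [-2.5, -4.4, 1.4]
width: 0.0155
bottle/orig ref shift px 0.446 0.163 cc 0.9989
bottle e shift px 0.159 0.087 cc 0.9990
cap e shift px 0.153 0.016 cc 0.9912
pad e shift px -0.075 -0.055 cc 0.9976
pad s shift px -0.241 -0.099 cc 0.9974
t 23.0 [ 0.52836534 -0.06028913  0.12711053] [-1.60073872 -5.56484199  1.56831247] [-1.89371508  0.69192939  0.23748459] jaw -107.77279931058119 q6 1.0041604538490423
0.015168556492503057
```

The loose fork gives the same recoil: tightening itself draws the collar back a little in the band from -98° to -106° before the clamp bites. I'll go back to the free angle, grip firmly, re-seat, and counter the recoil with small forward commands in fine steps.

```bash

python3 -m handwheel '{"gripper":[-0.66,-0.66,-0.66,-1,-1,-1,-1],"travel":[[0,0,0],[0,0,0],[0,0,0],[0,0,0],[0,0,0],[0,0,0],[0,0,0]],"spin":[0.15,0.3,0.34,0.34,0.34,0.34,0.34]}' 45
python3 trk2.py x s
```

```text
t: 23.7
eef_pos: [0.5279, -0.0598, 0.1269]
ee_rot: [-1.41, 1.569, -3.026]
force: [-5.5, -2.0, 1.4]
width: 0.0132
bottle/orig ref shift px 0.429 0.166 cc 0.9989
bottle e shift px 0.155 0.076 cc 0.9990
cap e shift px 0.210 0.056 cc 0.9933
pad e shift px 0.066 0.006 cc 0.9987
pad s shift px -0.081 -0.057 cc 0.9989
t 23.85 [ 0.52794273 -0.05976935  0.12686849] [-4.30769946 -1.1641713   2.26709469] [-0.83301271  1.7950151  -0.11577342] jaw -92.581234550867 q6 1.269585842549886
```

```bash

python3 -m handwheel '{"gripper":[-1,-1],"travel":[[0,0.0005,0],[0,0.0005,0]],"spin":[-0.06,-0.06]}'
python3 trk2.py y s
python3 -m handwheel '{"gripper":[-1,-1],"travel":[[0,0.0004,0],[0,0.0004,0]],"spin":[-0.06,-0.06]}'
python3 trk2.py z s
```

```text
t: 24.05
eef_pos: [0.5281, -0.0596, 0.1269]
ee_rot: [-1.219, 1.569, -2.883]
force: [-3.7, -2.0, 1.5]
width: 0.013
bottle/orig ref shift px 0.440 0.171 cc 0.9988
bottle e shift px 0.158 0.075 cc 0.9990
cap e shift px 0.210 0.051 cc 0.9929
pad e shift px 0.130 0.071 cc 0.9987
pad s shift px 0.002 0.018 cc 0.9989
t 24.2 [ 0.52805421 -0.05965042  0.12688403] [-4.33598055 -2.19160326  1.25931999] [-1.07984414  1.62072503 -0.01004584] jaw -95.27384174025295 q6 1.222016750493154
t: 24.4
eef_pos: [0.5281, -0.0596, 0.1269]
ee_rot: [-1.058, 1.569, -2.769]
force: [-4.5, -3.9, 2.5]
width: 0.013
bottle/orig ref shift px 0.442 0.149 cc 0.9989
bottle e shift px 0.179 0.081 cc 0.9990
cap e shift px 0.191 0.061 cc 0.9934
pad e shift px 0.135 0.056 cc 0.9987
pad s shift px 0.010 0.008 cc 0.9990
t 24.55 [ 0.52807524 -0.05957184  0.12687916] [-3.68149719 -4.11676755  1.41769539] [-1.43820615  1.51792604  0.01393465] jaw -97.9710482585142 q6 1.1745374641081385
```

```bash

python3 -m handwheel '{"gripper":[-1,-1],"travel":[[0,0.0006,0],[0,0.0006,0]],"spin":[-0.05,-0.05]}'
python3 trk2.py aa s
python3 -m handwheel '{"gripper":[-1,-1],"travel":[[0,0.0006,0],[0,0.0006,0]],"spin":[-0.05,-0.05]}'
python3 trk2.py ab s
```

```text
t: 24.75
eef_pos: [0.5281, -0.0596, 0.1269]
ee_rot: [-0.85, 1.569, -2.601]
force: [-3.5, -6.2, 2.3]
width: 0.0125
bottle/orig ref shift px 0.437 0.159 cc 0.9988
bottle e shift px 0.155 0.085 cc 0.9990
cap e shift px 0.199 0.076 cc 0.9937
pad e shift px 0.138 0.033 cc 0.9987
pad s shift px -0.001 -0.008 cc 0.9990
t 24.9 [ 0.52812221 -0.05955477  0.1268924 ] [-3.10855164 -5.69175151  1.45628903] [-2.01219106  1.28349658  0.11859096] jaw -100.2134638589669 q6 1.1347727751074168
t: 25.1
eef_pos: [0.5282, -0.0595, 0.1269]
ee_rot: [-0.684, 1.568, -2.473]
force: [-2.1, -7.2, 0.8]
width: 0.0126
bottle/orig ref shift px 0.444 0.148 cc 0.9989
bottle e shift px 0.182 0.080 cc 0.9990
cap e shift px 0.187 0.074 cc 0.9937
pad e shift px 0.129 0.031 cc 0.9988
pad s shift px 0.002 -0.027 cc 0.9990
t 25.25 [ 0.52814416 -0.05946795  0.12690575] [-3.19833543 -7.64732519  1.61222969] [-2.61273277  1.21310184  0.10965426] jaw -102.46212797075104 q6 1.0949034103116015
```

The compensation holds the pad. Continuing.

```bash

python3 -m handwheel '{"gripper":[-1,-1],"travel":[[0,0.0006,0],[0,0.0006,0]],"spin":[-0.05,-0.05]}'
python3 trk2.py ac s
python3 -m handwheel '{"gripper":[-1,-1],"travel":[[0,0.0006,0],[0,0.0006,0]],"spin":[-0.06,-0.06]}'
python3 trk2.py ad s
```

```text
t: 25.45
eef_pos: [0.5281, -0.0594, 0.1269]
ee_rot: [-0.592, 1.568, -2.42]
force: [-3.5, -9.4, 1.2]
width: 0.0126
bottle/orig ref shift px 0.448 0.201 cc 0.9988
bottle e shift px 0.171 0.108 cc 0.9990
cap e shift px 0.240 0.066 cc 0.9930
pad e shift px 0.137 0.042 cc 0.9988
pad s shift px -0.000 -0.001 cc 0.9991
t 25.6 [ 0.52814567 -0.05936848  0.12688118] [-3.02872137 -9.68851402 -0.15980698] [-3.00574667  1.07225953  0.05960663] jaw -104.71904622183274 q6 1.0550316732475848
t: 25.8
eef_pos: [0.5282, -0.0595, 0.1269]
ee_rot: [-0.394, 1.568, -2.269]
force: [-2.0, -12.0, 0.2]
width: 0.013
bottle/orig ref shift px 0.443 0.184 cc 0.9989
bottle e shift px 0.195 0.086 cc 0.9990
cap e shift px 0.200 0.056 cc 0.9939
pad e shift px 0.148 0.048 cc 0.9987
pad s shift px 0.011 0.021 cc 0.9990
t 25.95 [ 0.52819374 -0.0595123   0.12690901] [ -1.74270129 -10.92234184  -0.08613845] [-3.9847203   0.76049514  0.14419741] jaw -107.40701718305368 q6 1.0074237873014678
```

```bash

python3 -m handwheel '{"gripper":[-1,-1],"travel":[[0,0.0002,0],[0,0.0002,0]],"spin":[-0.07,-0.07]}'
python3 trk2.py ae s
python3 -m handwheel '{"gripper":[-1,-1],"travel":[[0,0,0],[0,0,0]],"spin":[-0.08,-0.08]}'
python3 trk2.py af s
```

```text
t: 26.15
eef_pos: [0.5282, -0.0594, 0.1269]
ee_rot: [-0.363, 1.568, -2.295]
force: [-1.9, -11.5, 0.2]
width: 0.0127
bottle/orig ref shift px 0.438 0.207 cc 0.9988
bottle e shift px 0.186 0.100 cc 0.9990
cap e shift px 0.247 0.060 cc 0.9937
pad e shift px 0.144 0.049 cc 0.9988
pad s shift px 0.006 -0.001 cc 0.9990
t 26.3 [ 0.52821451 -0.05936989  0.12690107] [ -1.30633537 -11.11351457  -0.91767031] [-3.82030258  0.80755463  0.06105478] jaw -110.56683027292551 q6 0.9521708119593677
t: 26.5
eef_pos: [0.5282, -0.0598, 0.1269]
ee_rot: [-0.172, 1.567, -2.166]
force: [-1.2, -14.8, -1.0]
width: 0.0131
bottle/orig ref shift px 0.451 0.185 cc 0.9989
bottle e shift px 0.175 0.102 cc 0.9990
cap e shift px 0.185 0.008 cc 0.9919
pad e shift px 0.035 -0.022 cc 0.9984
pad s shift px -0.105 -0.080 cc 0.9983
t 26.65 [ 0.52821596 -0.05981619  0.12688959] [ -1.18990835 -13.54460281  -1.36167897] [-4.90453775  0.43375115  0.0826942 ] jaw -114.16182848682969 q6 0.8893782982764517
```

```bash

python3 -m handwheel '{"gripper":[-1,-1,-1,-1],"travel":[[0,0.001,0],[0,0.001,0],[0,0.0016,0],[0,0.0016,0]],"spin":[0.08,0.08,0.04,0]}'
python3 trk2.py ag s
```

```text
t: 27.05
eef_pos: [0.5282, -0.0591, 0.1269]
ee_rot: [-0.203, 1.567, -2.196]
force: [-0.9, -15.1, -1.2]
width: 0.0128
bottle/orig ref shift px 0.475 0.229 cc 0.9988
bottle e shift px 0.228 0.142 cc 0.9989
cap e shift px 0.300 0.074 cc 0.9934
pad e shift px 0.204 0.017 cc 0.9987
pad s shift px 0.049 -0.015 cc 0.9990
t 27.2 [ 0.52818479 -0.05909209  0.12690142] [ -0.46664764 -14.77187967  -0.52921381] [-5.04403782  0.50004426 -0.02759465] jaw -114.18714619875787 q6 0.8874326387761258
```

```bash

python3 -m handwheel '{"gripper":[-1,-1],"travel":[[0,0.0005,0],[0,0.0006,0]],"spin":[-0.06,-0.06]}'
python3 trk2.py ah s
python3 -m handwheel '{"gripper":[-1,-1],"travel":[[0,0.0004,0],[0,0.0005,0]],"spin":[-0.06,-0.06]}'
python3 trk2.py ai s
```

```text
t: 27.4
eef_pos: [0.5282, -0.0592, 0.1269]
ee_rot: [-0.095, 1.567, -2.135]
force: [-0.4, -17.9, -1.3]
width: 0.0131
bottle/orig ref shift px 0.480 0.210 cc 0.9988
bottle e shift px 0.210 0.130 cc 0.9990
cap e shift px 0.306 0.036 cc 0.9928
pad e shift px 0.205 0.046 cc 0.9986
pad s shift px 0.044 -0.010 cc 0.9989
t 27.55 [ 0.52816856 -0.05919935  0.12689555] [ -0.19466343 -16.38533229  -0.77610876] [-5.9414037   0.29762062  0.12441423] jaw -116.85776718439531 q6 0.8401590358071162
t: 27.75
eef_pos: [0.5282, -0.0589, 0.1269]
ee_rot: [-0.046, 1.567, -2.134]
force: [-0.9, -16.8, -2.3]
width: 0.0129
bottle/orig ref shift px 0.515 0.205 cc 0.9987
bottle e shift px 0.254 0.120 cc 0.9989
cap e shift px 0.323 0.080 cc 0.9932
pad e shift px 0.226 0.044 cc 0.9986
pad s shift px 0.082 -0.008 cc 0.9988
t 27.9 [ 0.52816767 -0.05893481  0.12689648] [ -0.05158758 -16.76295442  -0.92506791] [-5.86986507  0.27384945  0.43142182] jaw -119.51532442743839 q6 0.79305216714315
```

```bash

python3 -m handwheel '{"gripper":[-1,-1],"travel":[[0,0,0],[0,0,0]],"spin":[-0.06,-0.06]}'
python3 trk2.py aj s
```

```text
t: 28.1
eef_pos: [0.5283, -0.059, 0.1269]
ee_rot: [0.093, 1.566, -2.041]
force: [0.1, -17.8, -2.1]
width: 0.0133
bottle/orig ref shift px 0.499 0.224 cc 0.9987
bottle e shift px 0.259 0.130 cc 0.9990
cap e shift px 0.299 0.056 cc 0.9929
pad e shift px 0.209 0.020 cc 0.9985
pad s shift px 0.085 -0.021 cc 0.9988
t 28.25 [ 0.52837565 -0.05902021  0.12695694] [  0.38382564 -16.55662286  -3.16314459] [-6.21675066  0.01752759  0.80407812] jaw -122.17553887233022 q6 0.7463388138842597
```

The moment has risen to 0.8 Nm, so the screw is at its end stop. I'll unload the tool's push and twist gently, then check the pad.

```bash

python3 -m handwheel '{"gripper":[-1,-1,-1],"travel":[[0,-0.002,0],[0,-0.003,0],[0,-0.003,0]],"spin":[0,0.03,0.03]}'
python3 trk2.py ak s
```

```text
t: 28.55
eef_pos: [0.5284, -0.0598, 0.1269]
ee_rot: [0.016, 1.568, -2.092]
force: [-2.2, -13.8, -2.0]
width: 0.013
bottle/orig ref shift px 0.518 0.207 cc 0.9987
bottle e shift px 0.258 0.121 cc 0.9989
cap e shift px 0.224 0.014 cc 0.9924
pad e shift px 0.019 -0.009 cc 0.9988
pad s shift px -0.110 -0.062 cc 0.9987
t 28.7 [ 0.52844815 -0.05985049  0.12694729] [ -0.31318702 -13.59689255  -2.2023291 ] [-4.84779955  0.22480204  0.51045914] jaw -120.85677899115524 q6 0.7724710049395167
```

Unloading let the collar come back about 0.5 mm, with the force still at -13 N. I'll open the jaws and see where the collar actually rests.

```bash

python3 -m handwheel '{"gripper":[-0.4,-0.4,-0.4],"travel":[[0,0,0],[0,0,0],[0,0,0]],"spin":[0,0,0]}'
python3 trk2.py al s
python3 - <<'E'
from h import *
f=viewer.grab_frame('wrist');cv2.imwrite('pics/wrist13.png',f['pixels'])
E
```

```text
t: 29.0
eef_pos: [0.5296, -0.0575, 0.1273]
ee_rot: [2.571, 1.569, 0.462]
force: [0.6, 0.1, 0.4]
width: 0.0252
bottle/orig ref shift px 0.508 0.229 cc 0.9987
bottle e shift px 0.265 0.135 cc 0.9989
cap e shift px 0.198 0.012 cc 0.9897
pad e shift px -0.082 -0.057 cc 0.9977
pad s shift px -0.210 -0.115 cc 0.9976
t 29.15 [ 0.52936193 -0.05755485  0.12728809] [-0.59442116 -0.5673777  -0.55046787] [-0.00563432 -0.02879775  0.05997145] jaw -120.83182491330737 q6 0.7727457012898438
```

View pics/wrist13.png

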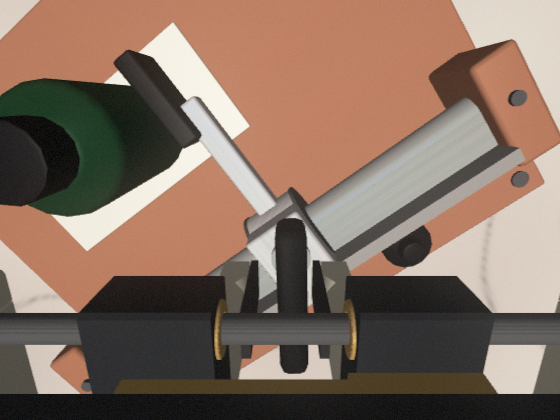

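With the robot off it, the collar rests tight and about 0.8 mm short of the bottle (pad -0.09 px, bottle +0.26 px relative to the contact frame, 0.42 px/mm). The bar is at its original tight angle. That 0.8 mm gap is hard to improve without another loosen/tighten cycle, which would recoil the same way. I'll open, lift clear and verify independently from above.

```bash

python3 -m handwheel '{"gripper":[0,0.3,0.3,0.3,0.3,0.3,0.3,0.3,0.3],"travel":[[0,-0.004,0],[0,-0.004,0],[0,-0.004,0.03],[0,-0.004,0.1],[0,-0.004,0.18],[0.04,-0.004,0.24],[0.06,-0.004,0.24],[0.06,-0.004,0.24],[0.06,-0.004,0.24]],"spin":[0,0,0,0,0,0,0,0,0]}'
python3 trk2.py am s
python3 - <<'E'
from h import *
f=viewer.grab_frame('wrist');cv2.imwrite('pics/wrist14.png',f['pixels']);print(f['eye'],f['attitude'])
E
```

```text
t: 30.1
eef_pos: [0.5582, -0.06, 0.2459]
ee_rot: [-1.037, 1.569, 3.137]
force: [0.4, -0.8, -0.5]
width: 0.057
bottle/orig ref shift px 0.504 0.230 cc 0.9987
bottle e shift px 0.247 0.147 cc 0.9989
cap e shift px 0.180 -0.013 cc 0.9901
pad e shift px -0.066 -0.058 cc 0.9978
pad s shift px -0.227 -0.120 cc 0.9975
t 30.25 [ 0.55811492 -0.06003985  0.24616985] [-0.70536843 -0.5835888  -0.37947093] [-0.00266103 -0.01798041  0.02375372] jaw -120.84027816032605 q6 0.7912127506587703
[ 0.63067807 -0.10495425  0.38557089] [ 2.82419487e+00 -8.62106003e-04 -2.10828043e+00]
```

View pics/wrist14.png

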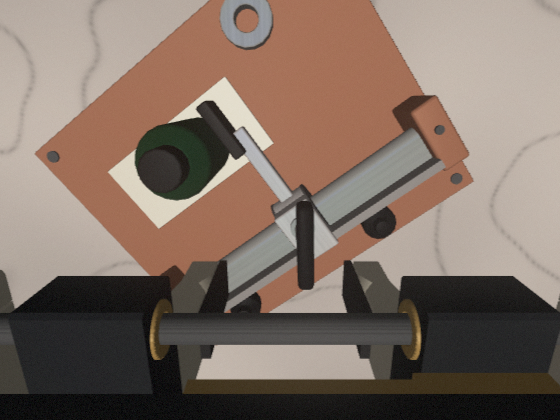

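The wrist view shows the handle parallel to its original direction, the pad from (203,103) to (240,155), and the bottle upright against it. For a direct gap check I'll put the camera above the face plane.

```bash

python3 -m handwheel '{"gripper":[0.3,0.3,0.3,0.3,0.3],"travel":[[0,0.06,0],[0,0.12,-0.02],[0,0.13,-0.06],[0,0.13,-0.06],[0,0.13,-0.06]],"spin":[0,0,0,0,0]}'
python3 - <<'E'
from h import *
fs=[viewer.grab_frame('wrist') for _ in range(3)];f=fs[-1]
im=np.mean([x['pixels'].astype(float) for x in fs],0).astype(np.uint8)
cv2.imwrite('pics/wrist15.png',im);print(f['eye'],f['attitude'],proj(f,[.6346,-.006,.06]))
import pickle;pickle.dump(({k:f[k] for k in f if k!='pixels'},im),open('pics/f15.pkl','wb'))
E
```

```text
t: 30.8
eef_pos: [0.5587, 0.0048, 0.2171]
ee_rot: [-0.414, 1.569, -2.522]
force: [0.0, -0.6, 0.4]
width: 0.057
[ 0.63150335 -0.04037756  0.35759938] [ 2.82649693e+00  6.92794651e-04 -2.10849436e+00] [np.float64(246.80828417325412), np.float64(118.08432002707721)]
```

View pics/wrist15.png

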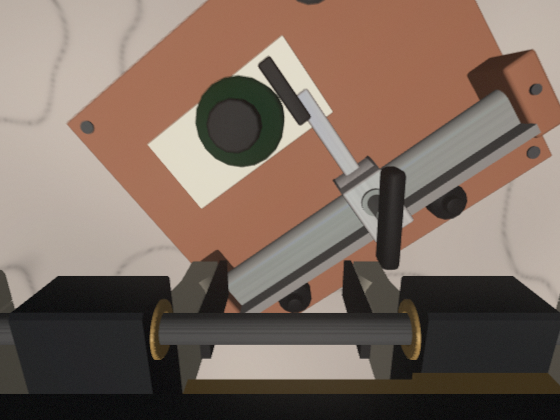

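```bash
python3 - <<'E'
from h import *
from scipy.optimize import least_squares
import pickle
f,im=pickle.load(open('pics/f15.pkl','rb'))
yaw=np.radians(5.32);ey=np.array([-np.sin(yaw),np.cos(yaw)]);ex=np.array([np.cos(yaw),np.sin(yaw)])
z=im[40:190,170:350];cv2.imwrite('pics/z15.png',cv2.resize(cv2.convertScaleAbs(z,alpha=2.4,beta=10),None,fx=4.4,fy=4,interpolation=cv2.INTER_CUBIC))
g=cv2.cvtColor(im,cv2.COLOR_BGR2GRAY)
for l in cv2.createLineSegmentDetector().detect(g)[0][:,0]:
    n=np.hypot(l[2]-l[0],l[3]-l[1])
    if n>25 and 250<l[0]<320 and 45<l[1]<135:
        print(np.round(l,1),[round(1000*float(((atz(ray(f,l[:2]),zz)+atz(ray(f,l[2:]),zz))/2)[:2]@ey),1) for zz in (.032,.04,.05,.06,.068)])
m=(im.max(2)<95).astype(np.uint8);m[:60]=0;m[185:]=0;m[:,:185]=0;m[:,262:]=0
cn=max(cv2.findContours(m,cv2.RETR_EXTERNAL,cv2.CHAIN_APPROX_NONE)[0],key=cv2.contourArea)[:,0]
pts=cn[(cn[:,0]<258)]
th=np.linspace(0,2*np.pi,160,endpoint=False)
def hull(c):
    return cv2.convexHull(np.array([proj(f,[c[0]+.03*np.cos(t),c[1]+.03*np.sin(t),zz]) for zz in (.015,.06,.11) for t in th],np.float32))
res=lambda c:(lambda H:[cv2.pointPolygonTest(H,(float(a),float(b)),True) for a,b in pts])(hull(c))
r=least_squares(res,[.635,-.006],loss='soft_l1',diff_step=1e-3,x_scale=.01);c=r.x
print(c,np.sqrt(np.mean(np.square(res(c)))),"near edge y'",1000*c@ey-30)
E
```

```text
[282.9 101.9 282.8 135.6] [-87.0, -87.3, -87.6, -88.0, -88.3]
[269.5  55.2 310.4 115.3] [-108.5, -108.3, -108.0, -107.7, -107.5]
[298.3 124.7 257.2  65.8] [-95.2, -95.3, -95.4, -95.5, -95.6]
[309.7 121.3 346.2 175.2] [-104.8, -104.7, -104.5, -104.3, -104.2]
[307.1  87.5 324.8 114.1] [-119.4, -118.9, -118.3, -117.6, -117.1]
[ 0.63373857 -0.00663861] 0.8478683144143859 near edge y' -95.3690813814157
```

View pics/z15.png

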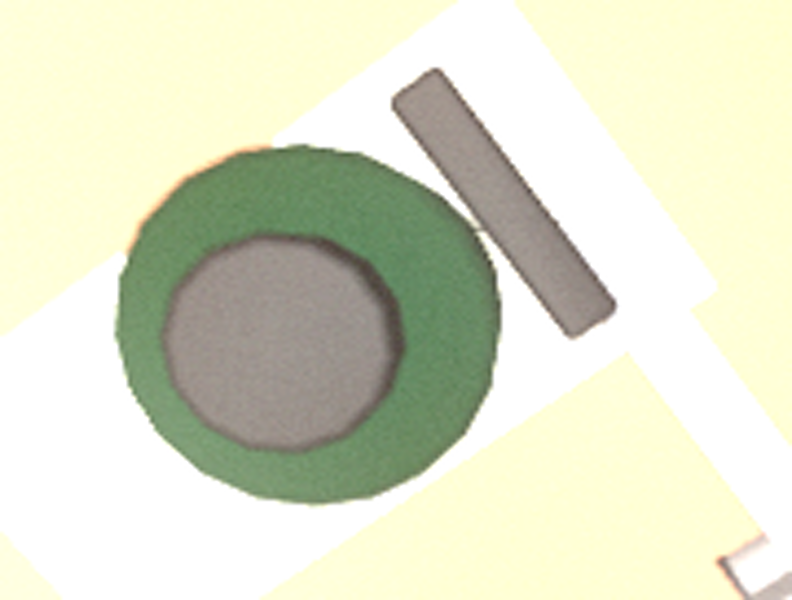

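From directly above the face, the pad and bottle meet at about (480,228) in the crop, with at most a hairline between them: face edge at y'≈-95.4, bottle edge at y'≈-95.4. The bottle is upright and the robot is clear, so I'm handing in.

```bash
python3 -c "
from h import *
s=arm.get_state();print(s['t'],s['force'],s['qd'].max())
arm.job_done()"
```

```text
30.95 [-0.24114545 -0.5666855  -0.16971055] 0.0023038648135132863
the job is handed in; nothing more can be done
```

I loosened the set screw by about 1 rad and slid the collar roughly 97 mm, until the bottle first stirred against the stop pad. I then retightened the screw to its end stop (about 0.8 Nm felt, handle back at its starting angle), let go and lifted clear. I handed in at 30.95 s.

- **Contact:** In the last view from above, the pad face and the bottle edge both measure y' ≈ -95.4 mm, which is contact to within about 1 mm. Tracking in the scene camera disagrees slightly and suggests a hairline gap of about 0.8 mm.
- **Bottle:** It is upright and was nudged about 1.1–1.2 mm in all. I never moved near the spare bottles, but I took no last picture of them.
- **What went wrong:** While I was tightening, the collar crept back 0.3 to 1.3 mm for a reason I did not find. I reopened the screw partway and re-seated the collar twice, then tightened with small forward corrections. These also moved the collar forward by fractions of a millimetre when the screw was nearly tight. It settled back another 0.7 mm or so as I unloaded and released the handle, which would account for the hairline gap.

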